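# Put three swapped bench items back on their own stands

## Task

The little wooden box, the square block of two wooden wedges and the round steel bench block have been put back on each other's stands. Put each one on the stand of its own shape, standing upright in the middle of it: the box lengthwise on the long stand, the wedges square on the square stand, the steel bench block on the round stand. The empty rubber mat is free to rest a thing on meanwhile; nothing may be tipped over, and the drilled steel block, the small orange box and the white pin stay where they are.

Things in the scene. Friction and masses are not known exactly. Their poses are not given: they have to be found in the camera images.
- box_center (a point): little closed wooden box with a brass catch, 44 (x) x 90 (y) x 34 mm high, about 90 g, loose; the point is its centre, 17 mm above its underside; y runs along its length, z up. Grasp it across the 44 mm (x). At the start it stands upright on the round stand.
- wedges_center (a point): two plain hardwood wedges joined side by side as one block (one piece), 51 (x) x 48 (y) x 42 mm high, about 50 g, loose; the point is its centre, 21 mm above its underside; z up. At the start it stands upright on the long stand. On the square stand any of its four quarter turns is right.
- steel_disc_center (a point): round bright-steel bench block on a black rubber foot, 58 mm diameter, 28 mm high, about 350 g, loose; the point is its centre, 14 mm above its underside; z up. Grasp it across its diameter. At the start it stands upright on the square stand.
- long_stand_top (a point): long rectangular dark-wood stand with a cork inlay, 66 (x) x 116 (y) x 10 mm high, fixed to the bench; the point is the middle of its top face, 10 mm above the bench; y runs along its length. It belongs to the box; the box's length goes along it (either way round).
- square_stand_top (a point): square dark-wood stand with a cork inlay, 84 x 84 x 10 mm high, fixed to the bench; the point is the middle of its top face; x and y run parallel to its sides. It belongs to the wedges.
- round_stand_top (a point): round dark-wood stand with a cork inlay, 88 mm diameter, 10 mm high, fixed to the bench; the point is the middle of its top face. It belongs to the round steel bench block.
- spare_mat_top (a point): thin plain square black rubber mat, 96 x 96 x 3 mm, fixed to the bench and empty at the start; the point is the middle of its top face, 3 mm above the bench. Solid obstacles for the arm: a slim post, 0.93 m tall, at the bench's front edge (x 0.27, y 0.015); a motor hanging over the front left corner (x 0.30 to 0.37, y 0.45 to 0.53), lower end 0.57 m up.
- drill_block: small steel block with drilled holes in its top and two screws in one side, 38 x 48 x 20 mm high, loose bystander; origin at its underside. Leave it alone.
- bur_box: small flat orange plastic box, 42 x 54 x 16 mm high, loose bystander; origin at the centre of its underside. Leave it alone.
- mallet_pin: white tapered plastic pin lying on its side along y, 12 x 100 x 12 mm, loose bystander; origin at its underside. Leave it alone.

How it is judged:
At the end, for the whole second after the job is handed in: Box on the long stand, round block on the round one, wedges on the square one, each upright (0.08 rad), released, at rest, centre within 12 mm of the stand's; box lengthwise along its stand and wedges parallel to the sides of theirs (any quarter turn) within 0.2 rad (horizontal distance between box_center and long_stand_top below 0.012 m and z of box_center in the frame of long_stand_top between 0.012 and 0.022 m and angle between each of box_center, steel_disc_center, wedges_center's own z axis and vertical below 0.08 rad and linear speed of each of box, steel_disc, wedges below 0.02 m/s and angular speed of each of box, steel_disc, wedges below 0.2 rad/s and angle between the x axis of box_center and the x axis of long_stand_top, either way round below 0.2 rad and horizontal distance between steel_disc_center and round_stand_top below 0.012 m and z of steel_disc_center in the frame of round_stand_top between 0.009 and 0.019 m and horizontal distance between wedges_center and square_stand_top below 0.012 m and z of wedges_center in the frame of square_stand_top between 0.016 and 0.026 m and (angle between the x axis of wedges_center and the x axis of square_stand_top, either way round below 0.2 rad or angle between the x axis of wedges_center and the y axis of square_stand_top, either way round below 0.2 rad)); the robot touches nothing.
It fails at once if the drilled steel block is shifted by more than 15 mm (distance of drill_block from where it was at the start of the episode above 0.015 m).
It fails at once if the small orange box is shifted by more than 15 mm (distance of bur_box from where it was at the start of the episode above 0.015 m).
It fails at once if the white pin is shifted by more than 15 mm (distance of mallet_pin from where it was at the start of the episode above 0.015 m).
It fails at once if the box, the round block or the wedges are tipped over (angle between any of box_center, steel_disc_center, wedges_center's own z axis and vertical above 0.8 rad).
It also fails if it takes over 96 s, if anything falls off the work surface, if the arm or the gripper's body presses on something with over 40 N, if the wrist force passes 120 N, or if a joint passes its speed limit or range.

## Robot

A 6-joint arm with a two-finger parallel gripper is mounted at the origin on a cart in front of the work surface, level with it; the furniture and walls round the work are solid. World frame = base frame: x ahead of the robot, y to its left, z up, the work surface at z = 0. Lengths are in m, angles in rad, forces in N, time in s.
With the tool pointing down it reaches from about 0.425 to 0.95 m from the base axis. Payload 3.5 kg.
Tool frame: the origin (TCP) lies on the centre line of the jaws, within the pads' length; the fingertips stand 11 mm ahead of it and the grasp point (between the pads) lies 8 mm behind it; y points along the fingers, x is the direction in which the jaws open and shut, and the axes are right-handed (so a half turn about y gives the same grasp; the last joint's range is limited). The gripper opens to 85 mm and grips with 20 to 120 N. Pads are 22 mm wide; open, the fingers measure 114 mm over their backs; the gripper's body (76 mm by 85 mm) begins 54 mm behind the grasp point. The pads swing forward as they close: fully open they stand 13 mm farther back than shut.
Start: joints at [0.958, 0.286, 1.577, -0, 1.279, -0.15], TCP at [0.301, 0.604, 0.213] pointing down, gripper open.
Joint ranges: [-2.77, 2.77], [-0.9, 2.22], [0.21, 2.48], [-1.53, 4.67], [0.24, 2.81], [-2.84, 2.84]. Speed limits (rad/s): [2.79, 2.79, 3.14, 3.14, 3.14, 3.14].

## Interface

Orientations are given as a unit quaternion [x, y, z, w].
In Python, from plant import get_state, read_camera, sign_off gives the robot as it stands.
- The arm moves only by the shell command python3 -m inch 'ROWS' [FORCE]. ROWS is JSON, a list of rows, each an object of numbers: "ax", "ay", "az": the turn, a rotation vector about the tool's x, y, z in rad; "x", "y", "z": the shift along the tool's x, y, z in mm; "hand": the closure, from -1 (fully open) to 1 (shut). In form: [{"ax": .., "ay": .., "az": .., "x": .., "y": .., "z": .., "hand": ..}, ...]. A call has 1 to 5 rows; each row shifts and turns the commanded pose from where the row before left it, along the tool's axes as they then stand; what a row does not reach is not made up. A row lasts 1/12 s, in which the tool goes at most 41.7 mm and 7.16 degrees, less where a joint would pass 70% of its speed; a pose out of reach is approached as far as the arm can. A call with a gripper value outside its range is refused whole. The fingers move at their own pace and stop on an object; FORCE is the grip in N (left out, the last holds). Time passes only in rows, so rows that do not move let the fingers close. It gives the time, the measured TCP pose, the force and the opening at its end, in the units of the state.
- get_state(): the state, without advancing time (a new reading comes with each control period).
- read_camera(name): name is "scene" or "top"; returns a dict with "img" (400x640x3 uint8, red, green, blue), "fov_y" (degrees; the focal length in pixels is half the picture's height over the tangent of half this angle, whatever the lens; pixels are square), "cx", "cy" (the principal point, pixels), "T" (4x4, takes a point from camera to world coordinates). Camera axes: x right, y down, z forward; pixel columns grow to the right and rows downward; lengths in m; the calibration is good to about 2 mm. A picture is of the moment at which its call begins. There is no depth.
- sign_off(): hands the job in, once; it reports no verdict.
The state is a dict: "time": time; "qpos": joint angles; "dq": joint speeds; "joint_efforts": joint torques, N m; "eef_pos": TCP position; "tcp_rot": TCP orientation; "contact_force": force on the tool from outside, world axes, zero at the start; "wrist_torque": the same for the moment, N m; "opening": opening from 0.0 (shut) to 1.0 (fully open).
Only numpy, scipy, OpenCV 4.12 (cv2) and the standard library are available. Lean on these libraries where they do the work, as an engineer would, in place of code of your own. Each camera call takes 0.05 s, during which the arm holds its last target. There are 200 camera calls.

## Working session

There is one attempt and no reset: what is moved stays moved. The work goes in short steps, Python scripts to look and compute and a shell command to move; the robot and the scene stay as the last step left them, time stands still between calls to the robot, and variables do not carry over. Pictures are saved under pics/ and viewed, about 12 in all and at most 16, crops included, and the job is handed in when it is done.

```bash
mkdir -p pics; ls
cat > h.py <<'E'
import numpy as np, cv2
from plant import get_state, read_camera, sign_off
from scipy.spatial.transform import Rotation as R
def cam(n):
    c=read_camera(n); f=200/np.tan(np.radians(c["fov_y"])/2); return c,f
def pix2w(c,u,v,z):
    f=200/np.tan(np.radians(c["fov_y"])/2); T=np.array(c["T"])
    d=T[:3,:3]@np.array([(u-c["cx"])/f,(v-c["cy"])/f,1]); o=T[:3,3]
    return o+d*(z-o[2])/d[2]
def w2pix(c,p):
    f=200/np.tan(np.radians(c["fov_y"])/2); T=np.array(c["T"])
    q=T[:3,:3].T@(np.array(p)-T[:3,3]); return c["cx"]+f*q[0]/q[2], c["cy"]+f*q[1]/q[2]
def save(c,name): cv2.imwrite("pics/"+name,cv2.cvtColor(c["img"],cv2.COLOR_RGB2BGR))
E
python3 - <<'E'
from h import *
s=get_state(); print(s)
for n in("top","scene"):
    c,f=cam(n); save(c,n+"0.png"); print(n,f,c["cx"],c["cy"],np.round(c["T"],3).tolist())
E
```

```text
pics
{'time': 0.0, 'qpos': array([ 9.57983580e-01,  2.87216944e-01,  1.57819065e+00, -5.38566080e-06,
        1.27857303e+00, -1.49983706e-01]), 'dq': array([ 8.01252366e-04, -1.71548653e-03, -3.73515922e-04,  5.13166941e-05,
       -1.42381292e-03,  2.93044033e-04]), 'joint_efforts': array([-1.27347226e-03, -4.05979621e+01, -2.92628413e+01, -1.03498762e-04,
        5.71708355e-03, -7.16191181e-06]), 'eef_pos': array([0.30093256, 0.60342355, 0.21160564]), 'tcp_rot': array([ 0.60168159,  0.3712188 , -0.37276998, -0.60101448]), 'contact_force': array([-0.37364177,  0.97588032, -0.54644397]), 'wrist_torque': array([-0.0363757 ,  0.01044899,  0.00197094]), 'opening': 0.9991004121793317}
top 365.8145758451668 324.505787632092 203.47259349050856 [[0.011, -0.994, 0.107, 0.469], [-1.0, -0.014, -0.027, 0.208], [0.028, -0.106, -0.994, 0.898], [0.0, 0.0, 0.0, 1.0]]
scene 471.04014549606666 321.17015588989426 197.77317460611948 [[0.706, -0.549, 0.447, 0.132], [-0.708, -0.536, 0.459, -0.266], [-0.012, -0.641, -0.768, 0.786], [0.0, 0.0, 0.0, 1.0]]
```

View pics/top0.png

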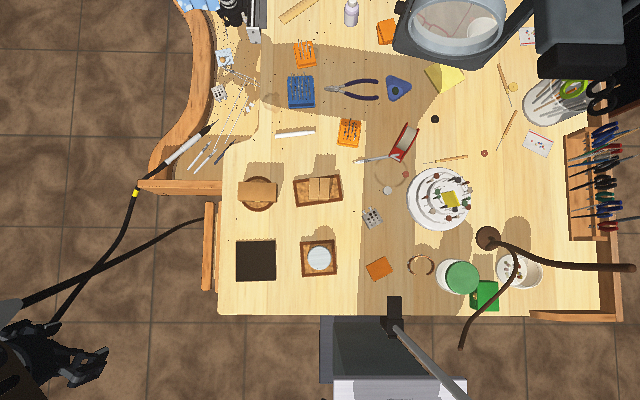

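View pics/scene0.png

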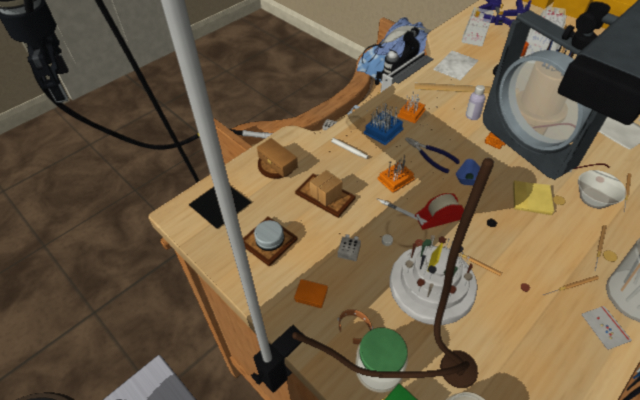

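The top view shows the mat (256,260), the round stand with the box (258,193), the long stand with the wedges (318,189), and the square stand with the disc (319,258). The bystanders are the pin (295,133), drill block (372,217) and orange box (379,268). I'll zoom in next.

Run:
```python
from h import *
c,f=cam("top")
im=c["img"][165:290,225:400]; im=cv2.resize(im,None,fx=4.5,fy=4.5,interpolation=cv2.INTER_CUBIC)
cv2.imwrite("pics/crop1.png",im[:,:,::-1])
for n,u,v,z in [("mat",256,260,.003),("round",258,193,.01),("long",318,189,.01),("sq",319,258,.01),("pin",295,133,.006),("drill",372,217,.02),("bur",379,268,.016)]: print(n,np.round(pix2w(c,u,v,z),3))
```

```text
mat [0.426 0.347 0.003]
round [0.588 0.346 0.01 ]
long [0.6  0.2  0.01]
sq [0.433 0.195 0.01 ]
pin [0.741 0.259 0.006]
drill [0.532 0.069 0.02 ]
bur [0.411 0.051 0.016]
```

View pics/crop1.png

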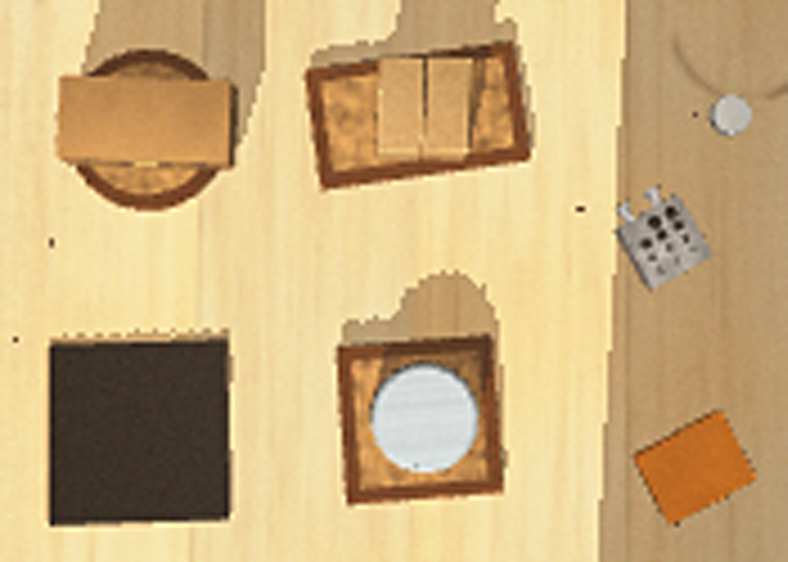

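Run:
```python
from h import *
c,f=cam("top")
def P(x,y,z): return pix2w(c,(x+.5)/4.5-.5+225,(y+.5)/4.5-.5+165,z)[:2]
def quad(n,z,pts):
    p=np.array([P(*q,z) for q in pts]); e=np.diff(np.vstack([p,p[:1]]),axis=0)
    a=np.degrees(np.arctan2(e[:,1],e[:,0]))
    print(n,np.round(p.mean(0),4),"sides mm",np.round(1e3*np.hypot(*e.T)),"ang",np.round(a,1), 'mod90 mean',round(np.mean((a+45)%90-45),1))
quad("long",.01,[(307,70),(515,42),(531,158),(324,188)])
quad("square",.01,[(338,347),(490,338),(503,490),(349,503)])
quad("mat",.003,[(50,342),(230,340),(230,523),(50,525)])
quad("box",.044,[(60,75),(232,81),(231,164),(59,159)])
quad("wedge",.052,[(379,58),(473,60),(470,157),(378,155)])
quad("drill",.02,[(615,228),(675,196),(710,250),(652,290)])
for n,z,pts in [("round",.01,[(147,49),(150,208)]),("disc",.038,[(371,418),(478,418),(424,364),(424,472)])]:
    p=np.array([P(*q,z) for q in pts]); print(n,p.mean(0),1e3*np.linalg.norm(p[0]-p[1]))
s=get_state(); m=R.from_quat(s["tcp_rot"]).as_matrix(); print(np.round(m,3))
# which frame axis
```

```text
long [0.5978 0.2001] sides mm [115.  65. 114.  65.] ang [ -81.3 -171.9   99.1    9.2] mod90 mean 8.8
square [0.4334 0.1977] sides mm [82. 81. 82. 83.] ang [ -86.  -174.6   95.2    5.1] mod90 mean 4.9
mat [0.4248 0.3474] sides mm [96. 97. 95. 97.] ang [ -88.7 -178.6   91.1    2.1] mod90 mean 1.5
box [0.5879 0.3431] sides mm [90. 44. 89. 44.] ang [ -91.1 -179.3   89.1    1.4] mod90 mean 0.0
wedge [0.5954 0.1976] sides mm [49. 51. 48. 51.] ang [-90.3 178.8  89.5   0.3] mod90 mean -0.4
drill [0.5296 0.0687] sides mm [37. 34. 38. 38.] ang [ -61.4 -147.   124.9   31. ] mod90 mean 31.9
round [0.5880482 0.3467959] 86.95136629527876
disc [0.43512953 0.19586351] 55.36862000083405
[[ 0.446 -0.001 -0.895]
 [ 0.895 -0.001  0.446]
 [-0.002 -1.     0.   ]]
```

```bash
cat > st.py <<'E'
from h import *
import sys
s=get_state(); m=R.from_quat(s["tcp_rot"]).as_matrix()
print("t",round(s["time"],2),"pos",np.round(s["eef_pos"],4),"yawX",round(np.degrees(np.arctan2(m[1,0],m[0,0])),2),"tilt",round(np.degrees(np.arccos(-m[2,1])),2),"open",round(s["opening"],3),"F",np.round(s["contact_force"],1),"q",np.round(s["qpos"],3))
if len(sys.argv)>4:
    # target x,y,z,yaw(deg): remaining shift in tool axes (after turn) mm, turn ay
    t=np.array(list(map(float,sys.argv[1:4]))); yaw=np.radians(float(sys.argv[4]))
    mt=np.array([[np.cos(yaw),0,-np.sin(yaw)],[np.sin(yaw),0,np.cos(yaw)],[0,-1,0]])
    mt=np.c_[mt[:,0],[0,0,-1],[-np.sin(yaw),np.cos(yaw),0]]
    print("turn tool-frame rotvec",np.round(R.from_matrix(m.T@mt).as_rotvec(),4),"then shift mm xyz",np.round(1e3*mt.T@(t-s["eef_pos"]),1))
E
python3 -m inch '[{"y":30},{"y":30},{"y":30},{"ay":0.11},{"ay":0.11}]'
python3 -m inch '[{"ay":0.11},{"ay":0.11},{"ay":0.11},{"ay":0.11},{"ay":0.11}]'
python3 -m inch '[{"ay":0.11},{"ay":0.11},{"ay":0.1},{"y":0},{"y":0}]'
python3 st.py 0.588 0.343 0.12 0
```

```text
t 0.2 pos [0.301  0.6036 0.2121] yawX 63.48 tilt 0.09 open 1.001 F [ 0.  -0.4  0. ] q [ 0.958  0.287  1.578  0.     1.279 -0.15 ]
turn tool-frame rotvec [ 6.0000e-04  1.1079e+00 -1.6000e-03] then shift mm xyz [ 287.    92.1 -260.6]validation failed for argument at $[0]...
validation failed for argument at $[0]...
validation failed for argument at $[0]...
```

Each row needs every key.

```bash
python3 -m inch '[{"ax":0,"ay":0,"az":0,"x":0,"y":30,"z":0,"hand":-1},{"ax":0,"ay":0,"az":0,"x":0,"y":30,"z":0,"hand":-1},{"ax":0,"ay":0,"az":0,"x":0,"y":30,"z":0,"hand":-1},{"ax":0,"ay":0.11,"az":0,"x":0,"y":0,"z":0,"hand":-1},{"ax":0,"ay":0.11,"az":0,"x":0,"y":0,"z":0,"hand":-1}]' 
python3 -m inch '[{"ax":0,"ay":0.11,"az":0,"x":0,"y":0,"z":0,"hand":-1},{"ax":0,"ay":0.11,"az":0,"x":0,"y":0,"z":0,"hand":-1},{"ax":0,"ay":0.11,"az":0,"x":0,"y":0,"z":0,"hand":-1},{"ax":0,"ay":0.11,"az":0,"x":0,"y":0,"z":0,"hand":-1},{"ax":0,"ay":0.11,"az":0,"x":0,"y":0,"z":0,"hand":-1}]' 
python3 st.py 0.588 0.343 0.12 0
```

```text
time: 0.62
eef_pos: [0.2999, 0.6019, 0.1187]
tcp_rot: [0.641, 0.3, -0.304, -0.638]
contact_force: [0.8, -0.4, 1.2]
opening: 0.999
time: 1.03
eef_pos: [0.3012, 0.6038, 0.1226]
tcp_rot: [0.698, 0.117, -0.117, -0.697]
contact_force: [0.5, -0.5, 0.2]
opening: 1.001
t 1.03 pos [0.3012 0.6038 0.1226] yawX 19.05 tilt 0.04 open 1.001 F [ 0.5 -0.5  0.2] q [ 0.958  0.367  1.647 -0.     1.129  0.625]
turn tool-frame rotvec [ 0.0005  0.3325 -0.0005] then shift mm xyz [ 286.8    2.6 -260.8]
```

```bash
python3 -m inch '[{"ax":0,"ay":0.11,"az":0,"x":0,"y":0,"z":0,"hand":-1},{"ax":0,"ay":0.11,"az":0,"x":0,"y":0,"z":0,"hand":-1},{"ax":0,"ay":0.112,"az":0,"x":0,"y":0,"z":0,"hand":-1},{"ax":0,"ay":0,"az":0,"x":24,"y":0,"z":-22,"hand":-1},{"ax":0,"ay":0,"az":0,"x":24,"y":0,"z":-22,"hand":-1}]' 
python3 -m inch '[{"ax":0,"ay":0,"az":0,"x":24,"y":0,"z":-22,"hand":-1},{"ax":0,"ay":0,"az":0,"x":24,"y":0,"z":-22,"hand":-1},{"ax":0,"ay":0,"az":0,"x":24,"y":0,"z":-22,"hand":-1},{"ax":0,"ay":0,"az":0,"x":24,"y":0,"z":-22,"hand":-1},{"ax":0,"ay":0,"az":0,"x":24,"y":0,"z":-22,"hand":-1}]' 
python3 st.py 0.588 0.343 0.12 0
```

```text
time: 1.45
eef_pos: [0.3487, 0.5605, 0.1227]
tcp_rot: [0.707, 0.003, -0.003, -0.707]
contact_force: [0.5, -0.2, -0.2]
opening: 0.997
time: 1.87
eef_pos: [0.4711, 0.4497, 0.1228]
tcp_rot: [0.707, 0.002, -0.002, -0.707]
contact_force: [-0.5, 0.7, 0.3]
opening: 1.002
t 1.87 pos [0.4711 0.4497 0.1228] yawX 0.35 tilt 0.02 open 1.002 F [-0.5  0.7  0.3] q [0.607 0.318 1.709 0.    1.115 0.601]
turn tool-frame rotvec [ 0.0002  0.0061 -0.0003] then shift mm xyz [ 116.9    2.8 -106.7]
```

```bash
python3 -m inch '[{"ax":0,"ay":0.006,"az":0,"x":24,"y":0,"z":-22,"hand":-1},{"ax":0,"ay":0,"az":0,"x":24,"y":0,"z":-22,"hand":-1},{"ax":0,"ay":0,"az":0,"x":24,"y":0,"z":-22,"hand":-1},{"ax":0,"ay":0,"az":0,"x":24,"y":0,"z":-22,"hand":-1},{"ax":0,"ay":0,"az":0,"x":20,"y":0,"z":-18,"hand":-1}]' 
python3 st.py 0.588 0.343 0.027 0
python3 - <<'E'
from h import *
c,f=cam("top"); d,f=cam("scene")
save(c,"t1.png"); im=np.vstack([c["img"],d["img"]])[:,:]
im=cv2.resize(im,None,fx=.75,fy=.75,interpolation=cv2.INTER_AREA); cv2.imwrite("pics/both1.png",im[:,:,::-1])
E
```

```text
time: 2.28
eef_pos: [0.5878, 0.3433, 0.1228]
tcp_rot: [0.707, -0.0, 0.0, -0.707]
contact_force: [0.2, 0.5, -0.5]
opening: 1.0
t 2.28 pos [0.5878 0.3433 0.1228] yawX -0.05 tilt 0.02 open 1.0 F [ 0.2  0.5 -0.5] q [ 0.38   0.378  1.631 -0.     1.133  0.381]
turn tool-frame rotvec [ 0.0004 -0.0009 -0.    ] then shift mm xyz [ 0.2 95.8 -0.3]
```

View pics/both1.png

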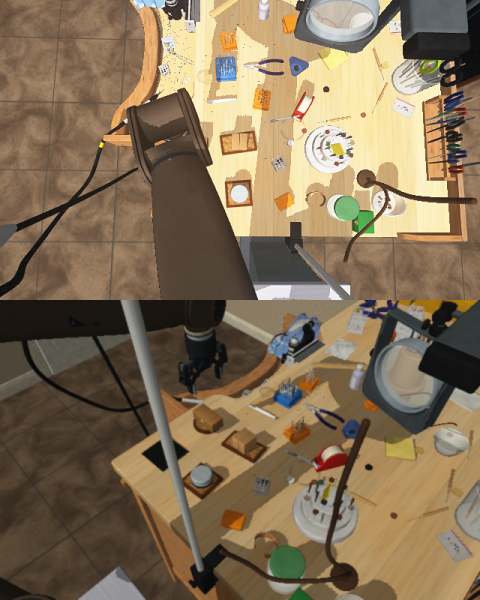

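Forearm is offset to the left along with the TCP, so the post stays clear by about 8 cm or more. The hand is over the box, so I'm descending and gripping.

```bash
python3 -m inch '[{"ax":0,"ay":0,"az":0,"x":0,"y":30,"z":0,"hand":-1},{"ax":0,"ay":0,"az":0,"x":0,"y":30,"z":0,"hand":-1},{"ax":0,"ay":0,"az":0,"x":0,"y":20,"z":0,"hand":-1},{"ax":0,"ay":0,"az":0,"x":0,"y":16,"z":0,"hand":-1},{"ax":0,"ay":0,"az":0,"x":0,"y":0,"z":0,"hand":-1}]' 30
python3 -m inch '[{"ax":0,"ay":0,"az":0,"x":0,"y":0,"z":0,"hand":1},{"ax":0,"ay":0,"az":0,"x":0,"y":0,"z":0,"hand":1},{"ax":0,"ay":0,"az":0,"x":0,"y":0,"z":0,"hand":1},{"ax":0,"ay":0,"az":0,"x":0,"y":0,"z":0,"hand":1},{"ax":0,"ay":0,"az":0,"x":0,"y":0,"z":0,"hand":1}]' 30
python3 -m inch '[{"ax":0,"ay":0,"az":0,"x":0,"y":0,"z":0,"hand":1},{"ax":0,"ay":0,"az":0,"x":0,"y":0,"z":0,"hand":1},{"ax":0,"ay":0,"az":0,"x":0,"y":0,"z":0,"hand":1},{"ax":0,"ay":0,"az":0,"x":0,"y":0,"z":0,"hand":1},{"ax":0,"ay":0,"az":0,"x":0,"y":0,"z":0,"hand":1}]' 30
python3 st.py 0.425 0.347 0.12 0
```

```text
time: 2.8
eef_pos: [0.5827, 0.3444, 0.0221]
tcp_rot: [0.708, -0.003, -0.003, -0.706]
contact_force: [-1.0, -0.0, -1.4]
opening: 0.998
time: 3.22
eef_pos: [0.5873, 0.3456, 0.0287]
tcp_rot: [-0.707, -0.001, -0.001, 0.707]
contact_force: [0.0, -0.2, -0.3]
opening: 0.303
time: 3.63
eef_pos: [0.5863, 0.3451, 0.027]
tcp_rot: [0.707, -0.0, -0.0, -0.707]
contact_force: [-0.5, 0.5, -0.2]
opening: -0.0
t 3.63 pos [0.5863 0.3451 0.027 ] yawX -0.0 tilt 0.01 open -0.0 F [-0.5  0.5 -0.2] q [ 0.383  0.492  1.671 -0.     0.98   0.383]
turn tool-frame rotvec [ 0.0001 -0.     -0.0001] then shift mm xyz [-161.3  -93.     1.9]
```

The gripper closed fully, so the box isn't in it. I'll look.

Run:
```python
from h import *
c,f=cam("top"); d,f=cam("scene")
im=cv2.resize(d["img"][70:290,140:420],None,fx=2.7,fy=2.7,interpolation=cv2.INTER_CUBIC); cv2.imwrite("pics/s2.png",im[:,:,::-1])
```

```text
(no output)
```

View pics/s2.png

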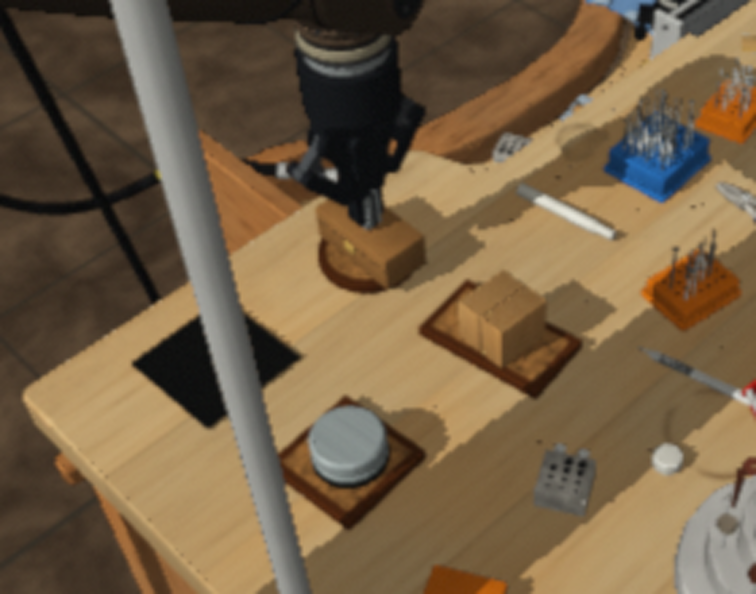

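```bash
python3 - <<'E'
from h import *
d,f=cam("scene")
for p in [(.5863,.3451,.016),(.5863,.3451,.044),(.588,.343,.044),(.588,.347,.01)]:
    u,v=w2pix(d,p); print(p,round((u-140)*2.7),round((v-70)*2.7))
s=d["img"]
# box corners predicted
for sx in(-1,1):
  for sy in(-1,1):
    u,v=w2pix(d,(.588+sx*.022,.343+sy*.045,.044)); print(round((u-140)*2.7),round((v-70)*2.7))
E
python3 st.py
```

```text
(0.5863, 0.3451, 0.016) 367 245
(0.5863, 0.3451, 0.044) 365 222
(0.588, 0.343, 0.044) 368 222
(0.588, 0.347, 0.01) 368 248
384 263
312 209
424 235
352 183
t 3.78 pos [0.5863 0.3451 0.0269] yawX -0.0 tilt 0.01 open -0.0 F [0.9 0.6 0.5] q [0.383 0.492 1.671 0.    0.98  0.383]
```

```bash
python3 -m inch '[{"ax":0,"ay":0,"az":0,"x":0,"y":-20,"z":0,"hand":1},{"ax":0,"ay":0,"az":0,"x":0,"y":-20,"z":0,"hand":1},{"ax":0,"ay":0,"az":0,"x":0,"y":-20,"z":0,"hand":1},{"ax":0,"ay":0,"az":0,"x":0,"y":0,"z":0,"hand":1},{"ax":0,"ay":0,"az":0,"x":0,"y":0,"z":0,"hand":1}]' 30
python3 st.py
python3 - <<'E'
from h import *
d,f=cam("scene")
p=get_state()["eef_pos"]; print(p)
for dz in (-.011,.008,.02,.05): u,v=w2pix(d,p+[0,0,dz]); print(dz,round((u-220)*5,0),round((v-60)*5,0))
im=cv2.resize(d["img"][60:180,220:340],None,fx=5,fy=5,interpolation=cv2.INTER_CUBIC); cv2.imwrite("pics/s3.png",im[:,:,::-1])
E
```

```text
time: 4.2
eef_pos: [0.5874, 0.3456, 0.0886]
tcp_rot: [-0.707, -0.001, -0.001, 0.708]
contact_force: [-0.3, 0.2, -0.5]
opening: 0.0
t 4.2 pos [0.5874 0.3456 0.0886] yawX 0.0 tilt 0.2 open 0.0 F [-0.3  0.2 -0.5] q [0.383 0.415 1.649 0.    1.074 0.383]
[0.58628447 0.34509094 0.08677687]
-0.011 269.0 408.0
0.008 265.0 376.0
0.02 262.0 355.0
0.05 255.0 301.0
```

View pics/s3.png

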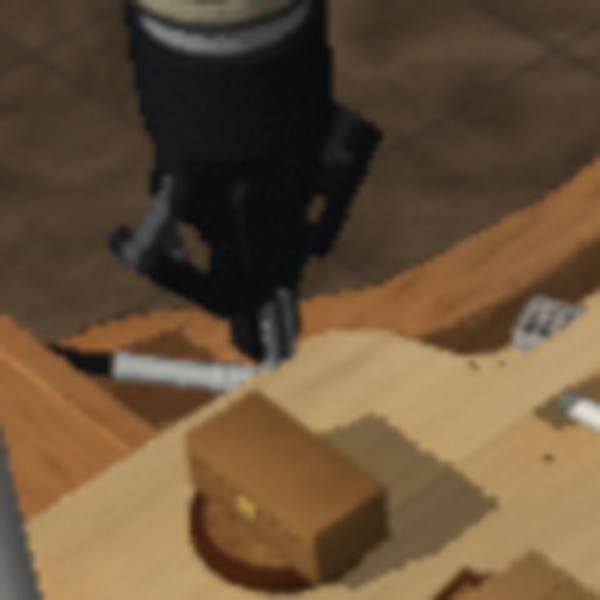

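The box hasn't moved. The fingertips show about 27 mm higher than the reported pose implies: I see (270,362) and predicted (269,408). So I need to go about 27 mm deeper. I'll open, descend in guarded steps and check the force.

```bash
python3 -m inch '[{"ax":0,"ay":0,"az":0,"x":0,"y":0,"z":0,"hand":-1},{"ax":0,"ay":0,"az":0,"x":0,"y":0,"z":0,"hand":-1},{"ax":0,"ay":0,"az":0,"x":0,"y":0,"z":0,"hand":-1},{"ax":0,"ay":0,"az":0,"x":0,"y":0,"z":0,"hand":-1},{"ax":0,"ay":0,"az":0,"x":0,"y":0,"z":0,"hand":-1}]' 30
python3 -m inch '[{"ax":0,"ay":0,"az":0,"x":0,"y":20,"z":0,"hand":-1},{"ax":0,"ay":0,"az":0,"x":0,"y":20,"z":0,"hand":-1},{"ax":0,"ay":0,"az":0,"x":0,"y":20,"z":0,"hand":-1},{"ax":0,"ay":0,"az":0,"x":0,"y":0,"z":0,"hand":-1},{"ax":0,"ay":0,"az":0,"x":0,"y":0,"z":0,"hand":-1}]' 30
python3 -m inch '[{"ax":0,"ay":0,"az":0,"x":0,"y":8,"z":0,"hand":-1},{"ax":0,"ay":0,"az":0,"x":0,"y":8,"z":0,"hand":-1},{"ax":0,"ay":0,"az":0,"x":0,"y":6,"z":0,"hand":-1},{"ax":0,"ay":0,"az":0,"x":0,"y":0,"z":0,"hand":-1},{"ax":0,"ay":0,"az":0,"x":0,"y":0,"z":0,"hand":-1}]' 30
python3 st.py
python3 - <<'E'
from h import *
d,f=cam("scene")
im=cv2.resize(d["img"][60:180,220:340],None,fx=5,fy=5,interpolation=cv2.INTER_CUBIC); cv2.imwrite("pics/s4.png",im[:,:,::-1])
E
```

```text
time: 4.67
eef_pos: [0.5861, 0.345, 0.0863]
tcp_rot: [0.707, -0.0, -0.0, -0.707]
contact_force: [0.2, -0.5, -0.3]
opening: 0.707
time: 5.08
eef_pos: [0.5852, 0.3447, 0.0254]
tcp_rot: [0.708, -0.001, -0.001, -0.707]
contact_force: [0.4, 0.4, 0.2]
opening: 1.001
time: 5.5
eef_pos: [0.5861, 0.3451, 0.0046]
tcp_rot: [0.707, -0.0, -0.0, -0.707]
contact_force: [0.5, 0.2, -0.8]
opening: 0.998
t 5.5 pos [0.5861 0.3451 0.0046] yawX 0.0 tilt 0.04 open 0.998 F [ 0.5  0.2 -0.8] q [ 0.383  0.522  1.675 -0.     0.946  0.383]
```

View pics/s4.png

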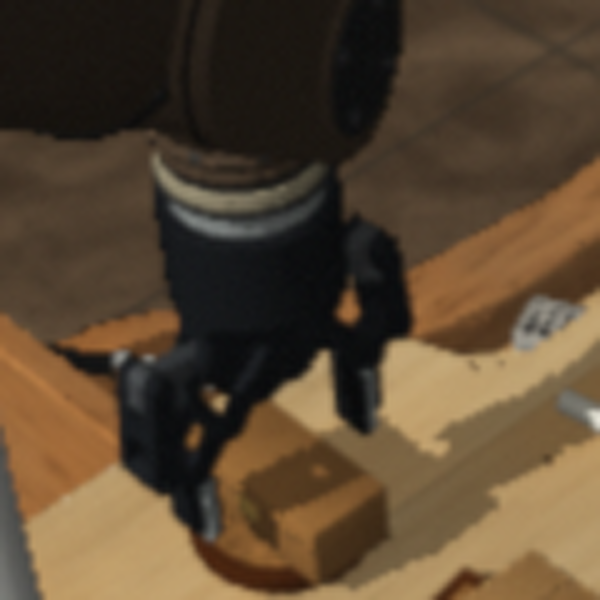

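Run:
```python
from h import *
d,f=cam("scene")
for x in (.5861-.047,.5861+.047):
  for z in (.015,.02,.03,.04):
    u,v=w2pix(d,(x,.3451,z)); print(round(x,3),z,round((u-220)*5),round((v-60)*5))
```

```text
0.539 0.015 202 560
0.539 0.02 200 552
0.539 0.03 198 537
0.539 0.04 195 521
0.633 0.015 356 454
0.633 0.02 355 446
0.633 0.03 354 431
0.633 0.04 353 415
```

The tips are at about z 0.03 and straddle the box symmetrically. I'll go down 8 mm more and close.

```bash
python3 -m inch '[{"ax":0,"ay":0,"az":0,"x":0,"y":8,"z":0,"hand":-1},{"ax":0,"ay":0,"az":0,"x":0,"y":0,"z":0,"hand":0},{"ax":0,"ay":0,"az":0,"x":0,"y":0,"z":0,"hand":1},{"ax":0,"ay":0,"az":0,"x":0,"y":0,"z":0,"hand":1},{"ax":0,"ay":0,"az":0,"x":0,"y":0,"z":0,"hand":1}]' 30
python3 -m inch '[{"ax":0,"ay":0,"az":0,"x":0,"y":0,"z":0,"hand":1},{"ax":0,"ay":0,"az":0,"x":0,"y":0,"z":0,"hand":1},{"ax":0,"ay":0,"az":0,"x":0,"y":0,"z":0,"hand":1},{"ax":0,"ay":0,"az":0,"x":0,"y":0,"z":0,"hand":1},{"ax":0,"ay":0,"az":0,"x":0,"y":0,"z":0,"hand":1}]' 30
python3 st.py
```

```text
time: 6.02
eef_pos: [0.5869, 0.3453, -0.0024]
tcp_rot: [-0.707, -0.0, -0.0, 0.707]
contact_force: [0.3, -0.1, 0.2]
opening: 0.511
time: 6.43
eef_pos: [0.5865, 0.3452, -0.0028]
tcp_rot: [-0.707, -0.0, -0.0, 0.707]
contact_force: [0.4, 0.6, 0.1]
opening: 0.511
t 6.43 pos [ 0.5865  0.3452 -0.0028] yawX -0.0 tilt 0.03 open 0.511 F [0.4 0.6 0.1] q [ 0.383  0.533  1.675 -0.     0.933  0.383]
```

```bash
python3 -m inch '[{"ax":0,"ay":0,"az":0,"x":0,"y":-30,"z":0,"hand":1},{"ax":0,"ay":0,"az":0,"x":0,"y":-30,"z":0,"hand":1},{"ax":0,"ay":0,"az":0,"x":-20,"y":0,"z":0,"hand":1},{"ax":0,"ay":0,"az":0,"x":-30,"y":0,"z":1,"hand":1},{"ax":0,"ay":0,"az":0,"x":-30,"y":0,"z":1,"hand":1}]' 30
python3 -m inch '[{"ax":0,"ay":0,"az":0,"x":-30,"y":0,"z":1,"hand":1},{"ax":0,"ay":0,"az":0,"x":-30,"y":0,"z":1,"hand":1},{"ax":0,"ay":0,"az":0,"x":-22,"y":0,"z":0,"hand":1},{"ax":0,"ay":0,"az":0,"x":0,"y":0,"z":0,"hand":1},{"ax":0,"ay":0,"az":0,"x":0,"y":0,"z":0,"hand":1}]' 30
python3 st.py .4235 .349 .005 0
python3 - <<'E'
from h import *
d,f=cam("scene");p=get_state()["eef_pos"]
for z in (0,.02,.03,.04):
    print(z,[tuple(np.round((np.array(w2pix(d,(p[0]+a,p[1]-.045-.002,p[2]+z)))-[160,60])*4)) for a in(-.022,.022)])
im=cv2.resize(d["img"][60:200,160:340],None,fx=4,fy=4,interpolation=cv2.INTER_CUBIC); cv2.imwrite("pics/s5.png",im[:,:,::-1])
E
```

```text
time: 6.85
eef_pos: [0.5062, 0.347, 0.0576]
tcp_rot: [-0.707, 0.0, -0.001, 0.707]
contact_force: [-0.1, 0.2, -1.4]
opening: 0.51
time: 7.27
eef_pos: [0.423, 0.3491, 0.0566]
tcp_rot: [0.707, 0.0, -0.001, -0.707]
contact_force: [0.0, 0.9, -1.1]
opening: 0.509
t 7.27 pos [0.423  0.3491 0.0566] yawX 0.08 tilt 0.05 open 0.509 F [ 0.   0.9 -1.1] q [ 0.505  0.196  1.997 -0.     0.949  0.504]
turn tool-frame rotvec [ 0.0006  0.0014 -0.0008] then shift mm xyz [ 0.5 51.6 -0.1]
0 [(np.float64(239.0), np.float64(578.0)), (np.float64(308.0), np.float64(530.0))]
0.02 [(np.float64(231.0), np.float64(552.0)), (np.float64(302.0), np.float64(504.0))]
0.03 [(np.float64(228.0), np.float64(539.0)), (np.float64(299.0), np.float64(491.0))]
0.04 [(np.float64(224.0), np.float64(526.0)), (np.float64(296.0), np.float64(477.0))]
```

View pics/s5.png

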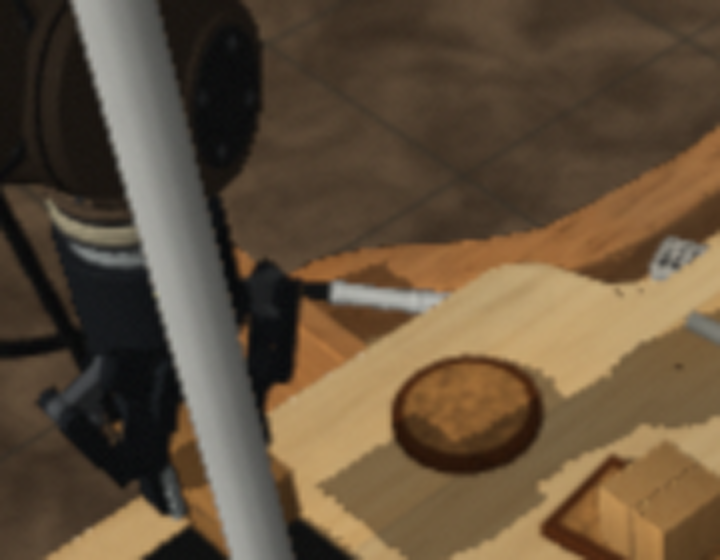

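Box is held over the mat and the round stand is clear. Lowering with force checks.

```bash
python3 -m inch '[{"ax":0,"ay":0,"az":0,"x":0,"y":20,"z":0,"hand":1},{"ax":0,"ay":0,"az":0,"x":0,"y":20,"z":0,"hand":1},{"ax":0,"ay":0,"az":0,"x":0,"y":12,"z":0,"hand":1},{"ax":0,"ay":0,"az":0,"x":0,"y":4,"z":0,"hand":1},{"ax":0,"ay":0,"az":0,"x":0,"y":3,"z":0,"hand":1}]' 30
python3 -m inch '[{"ax":0,"ay":0,"az":0,"x":0,"y":2,"z":0,"hand":1},{"ax":0,"ay":0,"az":0,"x":0,"y":0,"z":0,"hand":1},{"ax":0,"ay":0,"az":0,"x":0,"y":0,"z":0,"hand":1}]' 30
python3 -m inch '[{"ax":0,"ay":0,"az":0,"x":0,"y":2,"z":0,"hand":1},{"ax":0,"ay":0,"az":0,"x":0,"y":0,"z":0,"hand":1},{"ax":0,"ay":0,"az":0,"x":0,"y":0,"z":0,"hand":1}]' 30
python3 -m inch '[{"ax":0,"ay":0,"az":0,"x":0,"y":1,"z":0,"hand":1},{"ax":0,"ay":0,"az":0,"x":0,"y":0,"z":0,"hand":1},{"ax":0,"ay":0,"az":0,"x":0,"y":0,"z":0,"hand":1}]' 30
python3 st.py
```

```text
time: 7.73
eef_pos: [0.4247, 0.3488, -0.0029]
tcp_rot: [0.707, -0.001, -0.0, -0.707]
contact_force: [0.2, -0.4, -1.0]
opening: 0.512
time: 7.98
eef_pos: [0.4251, 0.3495, -0.0032]
tcp_rot: [-0.707, -0.0, -0.0, 0.707]
contact_force: [0.3, -0.1, -0.8]
opening: 0.51
time: 8.23
eef_pos: [0.4245, 0.3493, -0.0057]
tcp_rot: [-0.707, -0.0, -0.0, 0.707]
contact_force: [-0.1, -0.2, -0.2]
opening: 0.505
time: 8.48
eef_pos: [0.4243, 0.3492, -0.007]
tcp_rot: [-0.707, 0.0, 0.0, 0.707]
contact_force: [-0.0, 0.6, -1.0]
opening: 0.512
t 8.48 pos [ 0.4243  0.3492 -0.007 ] yawX 0.0 tilt 0.0 open 0.512 F [-0.   0.6 -1. ] q [0.504 0.304 2.01  0.    0.828 0.504]
```

```bash
python3 -m inch '[{"ax":0,"ay":0,"az":0,"x":0,"y":1.5,"z":0,"hand":1},{"ax":0,"ay":0,"az":0,"x":0,"y":0,"z":0,"hand":1},{"ax":0,"ay":0,"az":0,"x":0,"y":0,"z":0,"hand":1}]' 30
python3 -m inch '[{"ax":0,"ay":0,"az":0,"x":0,"y":1,"z":0,"hand":1},{"ax":0,"ay":0,"az":0,"x":0,"y":0,"z":0,"hand":1},{"ax":0,"ay":0,"az":0,"x":0,"y":0,"z":0,"hand":1}]' 30
python3 -m inch '[{"ax":0,"ay":0,"az":0,"x":0,"y":1,"z":0,"hand":1},{"ax":0,"ay":0,"az":0,"x":0,"y":0,"z":0,"hand":1},{"ax":0,"ay":0,"az":0,"x":0,"y":0,"z":0,"hand":1}]' 30
```

```text
time: 8.73
eef_pos: [0.4243, 0.3491, -0.0086]
tcp_rot: [0.707, -0.0, -0.0, -0.707]
contact_force: [-0.9, 1.1, -1.1]
opening: 0.507
time: 8.98
eef_pos: [0.4243, 0.3491, -0.0095]
tcp_rot: [0.707, -0.0, -0.0, -0.707]
contact_force: [0.6, 0.2, -1.2]
opening: 0.511
time: 9.23
eef_pos: [0.4245, 0.3492, -0.0098]
tcp_rot: [0.707, 0.0, -0.0, -0.707]
contact_force: [-2.8, -1.3, 5.7]
opening: 0.511
```

```bash
python3 -m inch '[{"ax":0,"ay":0,"az":0,"x":0,"y":-0.5,"z":0,"hand":0},{"ax":0,"ay":0,"az":0,"x":0,"y":0,"z":0,"hand":-0.5},{"ax":0,"ay":0,"az":0,"x":0,"y":0,"z":0,"hand":-1},{"ax":0,"ay":0,"az":0,"x":0,"y":0,"z":0,"hand":-1},{"ax":0,"ay":0,"az":0,"x":0,"y":-3,"z":0,"hand":-1}]' 30
python3 -m inch '[{"ax":0,"ay":0,"az":0,"x":0,"y":-25,"z":0,"hand":-1},{"ax":0,"ay":0,"az":0,"x":0,"y":-25,"z":0,"hand":-1},{"ax":0,"ay":0,"az":0,"x":0,"y":-23,"z":0,"hand":-1},{"ax":0,"ay":0,"az":0,"x":2,"y":0,"z":-30,"hand":-1},{"ax":0,"ay":0,"az":0,"x":2,"y":0,"z":-30,"hand":-1}]' 30
python3 -m inch '[{"ax":0,"ay":0,"az":0,"x":2,"y":0,"z":-30,"hand":-1},{"ax":0,"ay":0,"az":0,"x":2,"y":0,"z":-30,"hand":-1},{"ax":0,"ay":0,"az":0,"x":2,"y":0,"z":-30,"hand":-1},{"ax":0,"ay":0,"az":0,"x":0,"y":0,"z":0,"hand":-1},{"ax":0,"ay":0,"az":0,"x":0,"y":0,"z":0,"hand":-1}]' 30
python3 st.py .435 .197 -.003 0
python3 - <<'E'
from h import *
c,f=cam("top"); d,f=cam("scene")
im=np.hstack([cv2.resize(c["img"][150:300,215:345],None,fx=3,fy=3,interpolation=cv2.INTER_CUBIC),cv2.resize(d["img"][110:260,200:330],None,fx=3,fy=3,interpolation=cv2.INTER_CUBIC)]); cv2.imwrite("pics/b6.png",im[:,:,::-1])
E
```

```text
time: 9.65
eef_pos: [0.4239, 0.3488, -0.0077]
tcp_rot: [0.707, -0.0, -0.0, -0.707]
contact_force: [-0.6, -0.4, 1.2]
opening: 1.0
time: 10.07
eef_pos: [0.4301, 0.2901, 0.0687]
tcp_rot: [-0.706, -0.003, -0.001, 0.708]
contact_force: [1.0, -0.8, -1.0]
opening: 0.998
time: 10.48
eef_pos: [0.4346, 0.1981, 0.0662]
tcp_rot: [-0.707, 0.001, -0.001, 0.707]
contact_force: [-0.1, -0.3, -0.6]
opening: 0.997
t 10.48 pos [0.4346 0.1981 0.0662] yawX -0.18 tilt 0.03 open 0.997 F [-0.1 -0.3 -0.6] q [0.215 0.029 2.162 0.    0.951 0.218]
turn tool-frame rotvec [-0.0003 -0.0031  0.0004] then shift mm xyz [ 0.4 69.2 -1.1]
```

View pics/b6.png

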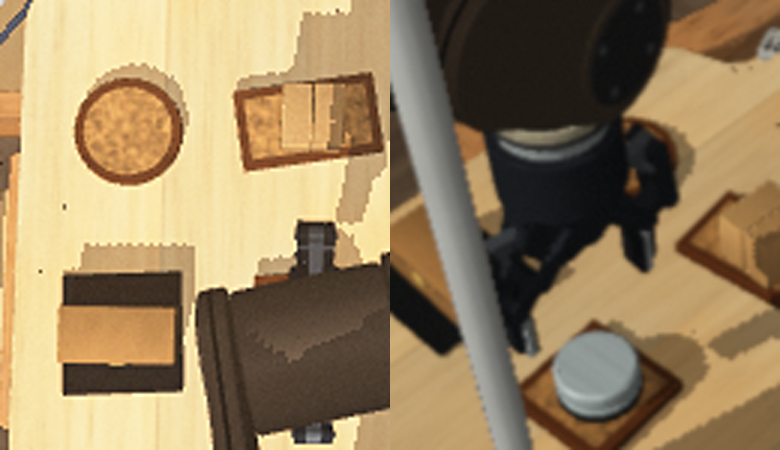

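The box stands upright on the mat. Round stand outline in this crop: centre (129.5,131.5), radius 53.5. I'll get numbers from it, then descend on the disc.

Run:
```python
from h import *
c,f=cam("top")
P=lambda x,y,z: pix2w(c,(x+.5)/3-.5+215,(y+.5)/3-.5+150,z)[:2]
p=np.array([P(*q,.037) for q in [(60,306),(175,310),(174,365),(58,362)]]); print("box",p.mean(0),np.linalg.norm(np.diff(p,axis=0),axis=1),np.degrees(np.arctan2(*(p[1]-p[0])[::-1])))
for q in [(76,131),(183,131),(129,78),(130,185)]: print(P(*q,.01))
print("finger",P(316,235,.12), P(316,235,.15),P(315,435,.12))
```

```text
box [0.42429416 0.34698758] [0.08872461 0.04205393 0.08898182] -91.41704855843714
[0.58679748 0.38943753]
[0.588051   0.30290916]
[0.6310736  0.34794767]
[0.54340906 0.34451293]
finger [0.50042995 0.19540073] [0.49923293 0.19587377] [0.36166589 0.19443783]
```

```bash
python3 -m inch '[{"ax":0,"ay":0,"az":0,"x":0,"y":25,"z":0,"hand":-1},{"ax":0,"ay":0,"az":0,"x":0,"y":20,"z":0,"hand":-1},{"ax":0,"ay":0,"az":0,"x":0,"y":0,"z":0,"hand":-1},{"ax":0,"ay":0,"az":0,"x":0,"y":0,"z":0,"hand":-1}]' 60
python3 st.py
python3 - <<'E'
from h import *
d,f=cam("scene")
im=cv2.resize(d["img"][160:270,210:330],None,fx=5,fy=5,interpolation=cv2.INTER_CUBIC); cv2.imwrite("pics/s7.png",im[:,:,::-1])
E
```

```text
time: 10.97
eef_pos: [0.4331, 0.1998, 0.0201]
tcp_rot: [0.707, -0.001, -0.002, -0.707]
contact_force: [-0.3, 0.7, 0.2]
opening: 0.998
t 10.97 pos [0.4331 0.1998 0.0201] yawX 0.09 tilt 0.18 open 0.998 F [-0.3  0.7  0.2] q [0.219 0.113 2.177 0.    0.854 0.217]
```

View pics/s7.png

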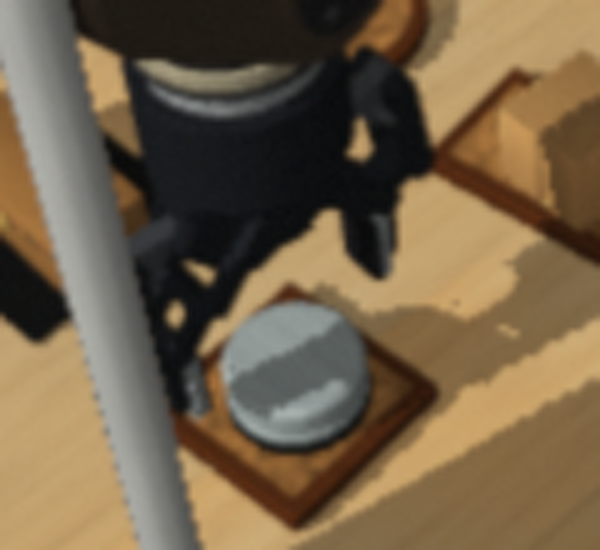

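Tips (195,410) and (378,275) straddle the disc. Descending 23 mm and gripping.

```bash
python3 -m inch '[{"ax":0,"ay":0,"az":0,"x":0,"y":12,"z":0,"hand":-1},{"ax":0,"ay":0,"az":0,"x":0,"y":11,"z":0,"hand":-1},{"ax":0,"ay":0,"az":0,"x":0,"y":0,"z":0,"hand":-1},{"ax":0,"ay":0,"az":0,"x":0,"y":0,"z":0,"hand":0},{"ax":0,"ay":0,"az":0,"x":0,"y":0,"z":0,"hand":1}]' 60
python3 -m inch '[{"ax":0,"ay":0,"az":0,"x":0,"y":0,"z":0,"hand":1},{"ax":0,"ay":0,"az":0,"x":0,"y":0,"z":0,"hand":1},{"ax":0,"ay":0,"az":0,"x":0,"y":0,"z":0,"hand":1},{"ax":0,"ay":0,"az":0,"x":0,"y":0,"z":0,"hand":1}]' 60
python3 st.py
```

```text
time: 11.43
eef_pos: [0.4348, 0.1993, -0.0014]
tcp_rot: [-0.707, -0.0, -0.0, 0.707]
contact_force: [0.3, 0.4, 0.1]
opening: 0.749
time: 11.77
eef_pos: [0.4354, 0.1994, -0.0008]
tcp_rot: [-0.707, -0.001, -0.001, 0.707]
contact_force: [-0.9, 0.2, 5.9]
opening: 0.654
t 11.77 pos [ 0.4354  0.1994 -0.0008] yawX -0.0 tilt 0.1 open 0.654 F [-0.9  0.2  5.9] q [0.217 0.156 2.18  0.    0.805 0.217]
```

```bash
python3 -m inch '[{"ax":0,"ay":0,"az":0,"x":0,"y":-5,"z":0,"hand":1},{"ax":0,"ay":0,"az":0,"x":0,"y":-10,"z":0,"hand":1},{"ax":0,"ay":0,"az":0,"x":0,"y":-15,"z":0,"hand":1},{"ax":0,"ay":0,"az":0,"x":0,"y":0,"z":0,"hand":1},{"ax":0,"ay":0,"az":0,"x":0,"y":0,"z":0,"hand":1}]' 60
python3 st.py
python3 - <<'E'
from h import *
d,f=cam("scene")
im=cv2.resize(d["img"][160:270,210:330],None,fx=5,fy=5,interpolation=cv2.INTER_CUBIC); cv2.imwrite("pics/s8.png",im[:,:,::-1])
E
```

```text
time: 12.18
eef_pos: [0.4348, 0.1992, 0.0287]
tcp_rot: [-0.707, -0.001, -0.001, 0.707]
contact_force: [-0.1, -0.1, -4.2]
opening: 0.656
t 12.18 pos [0.4348 0.1992 0.0287] yawX 0.0 tilt 0.11 open 0.656 F [-0.1 -0.1 -4.2] q [ 0.217  0.097  2.175 -0.     0.868  0.217]
```

View pics/s8.png

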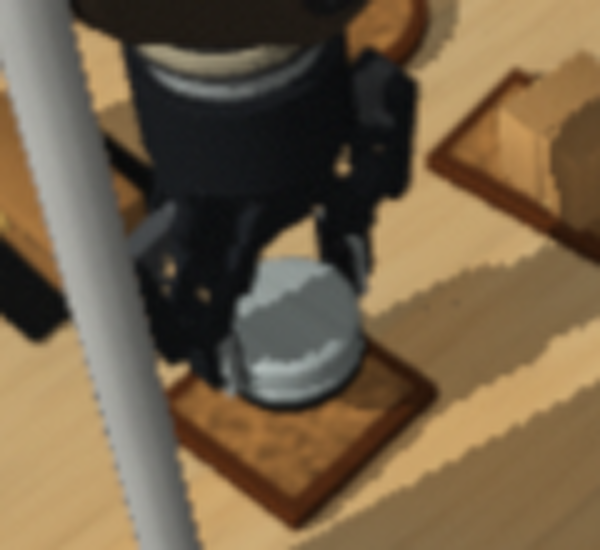

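Held upright, with about 4 N of weight. Moving to the round stand.

```bash
python3 -m inch '[{"ax":0,"ay":0,"az":0,"x":0,"y":-20,"z":0,"hand":1},{"ax":0,"ay":0,"az":0,"x":0,"y":-20,"z":0,"hand":1},{"ax":0,"ay":0,"az":0,"x":15,"y":0,"z":15,"hand":1},{"ax":0,"ay":0,"az":0,"x":25,"y":0,"z":25,"hand":1},{"ax":0,"ay":0,"az":0,"x":25,"y":0,"z":25,"hand":1}]' 60
python3 -m inch '[{"ax":0,"ay":0,"az":0,"x":25,"y":0,"z":25,"hand":1},{"ax":0,"ay":0,"az":0,"x":25,"y":0,"z":25,"hand":1},{"ax":0,"ay":0,"az":0,"x":22,"y":0,"z":20,"hand":1},{"ax":0,"ay":0,"az":0,"x":15,"y":0,"z":15,"hand":1},{"ax":0,"ay":0,"az":0,"x":0,"y":0,"z":0,"hand":1}]' 60
python3 -m inch '[{"ax":0,"ay":0,"az":0,"x":0,"y":20,"z":0,"hand":1},{"ax":0,"ay":0,"az":0,"x":0,"y":20,"z":0,"hand":1},{"ax":0,"ay":0,"az":0,"x":0,"y":15,"z":0,"hand":1},{"ax":0,"ay":0,"az":0,"x":0,"y":0,"z":0,"hand":1},{"ax":0,"ay":0,"az":0,"x":0,"y":0,"z":0,"hand":1}]' 60
python3 st.py .5875 .3496 -.001 0
```

```text
time: 12.65
eef_pos: [0.499, 0.2643, 0.0671]
tcp_rot: [0.707, -0.001, -0.0, -0.707]
contact_force: [1.1, 0.8, -3.0]
opening: 0.656
time: 13.07
eef_pos: [0.5884, 0.3514, 0.0665]
tcp_rot: [-0.707, -0.001, -0.0, 0.708]
contact_force: [-0.3, -0.7, -2.9]
opening: 0.653
time: 13.48
eef_pos: [0.5844, 0.3481, 0.0105]
tcp_rot: [0.708, -0.002, -0.002, -0.706]
contact_force: [0.8, -0.0, -3.5]
opening: 0.653
t 13.48 pos [0.5844 0.3481 0.0105] yawX -0.01 tilt 0.3 open 0.653 F [ 0.8 -0.  -3.5] q [ 0.388  0.516  1.67  -0.     0.96   0.389]
turn tool-frame rotvec [ 0.002  -0.0002 -0.0048] then shift mm xyz [ 3.1 11.5  1.5]
```

```bash
python3 -m inch '[{"ax":0,"ay":0,"az":0,"x":0,"y":4,"z":0,"hand":1},{"ax":0,"ay":0,"az":0,"x":0,"y":3,"z":0,"hand":1},{"ax":0,"ay":0,"az":0,"x":0,"y":0,"z":0,"hand":1},{"ax":0,"ay":0,"az":0,"x":0,"y":0,"z":0,"hand":1},{"ax":0,"ay":0,"az":0,"x":0,"y":0,"z":0,"hand":1}]' 60
python3 -m inch '[{"ax":0,"ay":0,"az":0,"x":0,"y":2,"z":0,"hand":1},{"ax":0,"ay":0,"az":0,"x":0,"y":0,"z":0,"hand":1},{"ax":0,"ay":0,"az":0,"x":0,"y":0,"z":0,"hand":1}]' 60
python3 st.py .5875 .3496 -.001 0
```

```text
time: 13.9
eef_pos: [0.5868, 0.3493, 0.0068]
tcp_rot: [-0.707, -0.0, -0.0, 0.707]
contact_force: [0.2, 0.1, -3.8]
opening: 0.659
time: 14.15
eef_pos: [0.5863, 0.3491, 0.004]
tcp_rot: [0.707, -0.0, -0.0, -0.707]
contact_force: [-0.2, 0.4, -3.7]
opening: 0.654
t 14.15 pos [0.5863 0.3491 0.004 ] yawX 0.0 tilt 0.01 open 0.654 F [-0.2  0.4 -3.7] q [ 0.389  0.527  1.669 -0.     0.946  0.389]
turn tool-frame rotvec [ 0.0001  0.     -0.0002] then shift mm xyz [1.2 5.  0.5]
```

```bash
python3 -m inch '[{"ax":0,"ay":0,"az":0,"x":1,"y":3,"z":0.5,"hand":1},{"ax":0,"ay":0,"az":0,"x":0,"y":0,"z":0,"hand":1},{"ax":0,"ay":0,"az":0,"x":0,"y":0,"z":0,"hand":1}]' 60
python3 -m inch '[{"ax":0,"ay":0,"az":0,"x":0,"y":1,"z":0,"hand":1},{"ax":0,"ay":0,"az":0,"x":0,"y":0,"z":0,"hand":1},{"ax":0,"ay":0,"az":0,"x":0,"y":0,"z":0,"hand":1}]' 60
python3 -m inch '[{"ax":0,"ay":0,"az":0,"x":0,"y":1,"z":0,"hand":1},{"ax":0,"ay":0,"az":0,"x":0,"y":0,"z":0,"hand":1},{"ax":0,"ay":0,"az":0,"x":0,"y":0,"z":0,"hand":1}]' 60
python3 st.py
```

```text
time: 14.4
eef_pos: [0.5872, 0.3496, 0.0006]
tcp_rot: [0.707, -0.0, -0.0, -0.707]
contact_force: [-1.2, 0.0, -3.0]
opening: 0.655
time: 14.65
eef_pos: [0.5873, 0.3496, -0.0001]
tcp_rot: [0.707, -0.0, -0.0, -0.707]
contact_force: [-0.0, -0.4, -3.8]
opening: 0.652
time: 14.9
eef_pos: [0.5876, 0.3497, -0.0007]
tcp_rot: [-0.707, -0.0, -0.0, 0.707]
contact_force: [-0.4, -0.4, -1.2]
opening: 0.654
t 14.9 pos [ 0.5876  0.3497 -0.0007] yawX 0.0 tilt 0.03 open 0.654 F [-0.4 -0.4 -1.2] q [ 0.389  0.535  1.666 -0.     0.939  0.389]
```

```bash
python3 -m inch '[{"ax":0,"ay":0,"az":0,"x":0,"y":0.5,"z":0,"hand":1},{"ax":0,"ay":0,"az":0,"x":0,"y":0,"z":0,"hand":0},{"ax":0,"ay":0,"az":0,"x":0,"y":0,"z":0,"hand":-1},{"ax":0,"ay":0,"az":0,"x":0,"y":0,"z":0,"hand":-1},{"ax":0,"ay":0,"az":0,"x":0,"y":-3,"z":0,"hand":-1}]' 30
python3 -m inch '[{"ax":0,"ay":0,"az":0,"x":0,"y":-22,"z":0,"hand":-1},{"ax":0,"ay":0,"az":0,"x":0,"y":-25,"z":0,"hand":-1},{"ax":0,"ay":0,"az":0,"x":0,"y":-25,"z":0,"hand":-1},{"ax":0,"ay":0,"az":0,"x":1.5,"y":0,"z":-30,"hand":-1},{"ax":0,"ay":0,"az":0,"x":1.5,"y":0,"z":-30,"hand":-1}]' 30
python3 -m inch '[{"ax":0,"ay":0,"az":0,"x":1.5,"y":0,"z":-30,"hand":-1},{"ax":0,"ay":0,"az":0,"x":1.5,"y":0,"z":-30,"hand":-1},{"ax":0,"ay":0,"az":0,"x":1.5,"y":0,"z":-29,"hand":-1},{"ax":0,"ay":0,"az":0,"x":0,"y":0,"z":0,"hand":-1},{"ax":0,"ay":0,"az":0,"x":0,"y":0,"z":0,"hand":-1}]' 30
python3 st.py .595 .201 -.003 0
python3 - <<'E'
from h import *
c,f=cam("top"); d,f=cam("scene")
im=np.hstack([cv2.resize(c["img"][150:300,215:345],None,fx=3,fy=3,interpolation=cv2.INTER_CUBIC),cv2.resize(d["img"][110:260,220:350],None,fx=3,fy=3,interpolation=cv2.INTER_CUBIC)]); cv2.imwrite("pics/b9.png",im[:,:,::-1])
E
```

```text
time: 15.32
eef_pos: [0.5874, 0.3497, 0.0014]
tcp_rot: [-0.707, -0.0, -0.0, 0.707]
contact_force: [0.7, -0.0, 0.3]
opening: 0.997
time: 15.73
eef_pos: [0.5925, 0.291, 0.0774]
tcp_rot: [-0.706, -0.004, -0.001, 0.708]
contact_force: [-0.4, 0.1, 0.4]
opening: 1.002
time: 16.15
eef_pos: [0.5955, 0.1994, 0.0742]
tcp_rot: [-0.707, 0.001, -0.001, 0.707]
contact_force: [-0.2, 0.8, 0.3]
opening: 0.999
t 16.15 pos [0.5955 0.1994 0.0742] yawX -0.16 tilt 0.07 open 0.999 F [-0.2  0.8  0.3] q [0.162 0.329 1.794 0.    1.017 0.164]
turn tool-frame rotvec [-0.0005 -0.0029  0.0012] then shift mm xyz [-0.5 77.2  1.6]
```

View pics/b9.png

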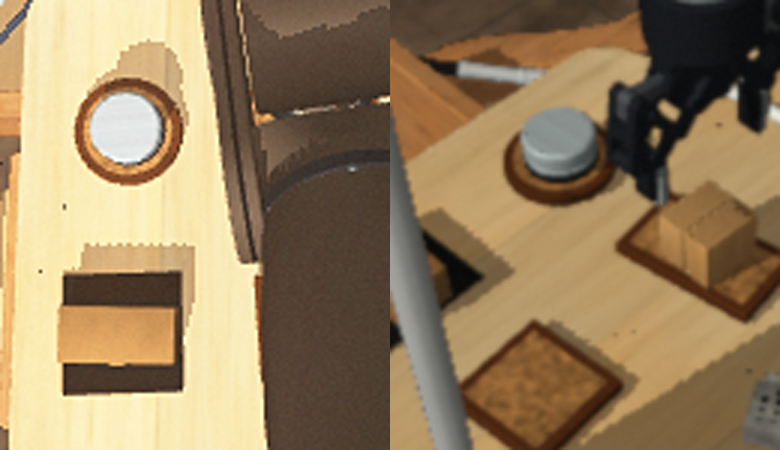

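```bash
python3 - <<'E'
from h import *
c,f=cam("top")
P=lambda x,y,z: pix2w(c,(x+.5)/3-.5+215,(y+.5)/3-.5+150,z)[:2]
print("disc",P(127,128.5,.038),"stand",P(129.5,131.5,.01))
E
python3 -m inch '[{"ax":0,"ay":0,"az":0,"x":0,"y":20,"z":1,"hand":-1},{"ax":0,"ay":0,"az":0,"x":0,"y":20,"z":0,"hand":-1},{"ax":0,"ay":0,"az":0,"x":0,"y":10,"z":0,"hand":-1},{"ax":0,"ay":0,"az":0,"x":0,"y":0,"z":0,"hand":-1},{"ax":0,"ay":0,"az":0,"x":0,"y":0,"z":0,"hand":-1}]' 30
python3 -m inch '[{"ax":0,"ay":0,"az":0,"x":0,"y":15,"z":0,"hand":-1},{"ax":0,"ay":0,"az":0,"x":0,"y":11,"z":0,"hand":-1},{"ax":0,"ay":0,"az":0,"x":0,"y":0,"z":0,"hand":-1},{"ax":0,"ay":0,"az":0,"x":0,"y":0,"z":0,"hand":-1},{"ax":0,"ay":0,"az":0,"x":0,"y":0,"z":0,"hand":-1}]' 30
python3 -m inch '[{"ax":0,"ay":0,"az":0,"x":0,"y":0,"z":0,"hand":0},{"ax":0,"ay":0,"az":0,"x":0,"y":0,"z":0,"hand":1},{"ax":0,"ay":0,"az":0,"x":0,"y":0,"z":0,"hand":1},{"ax":0,"ay":0,"az":0,"x":0,"y":0,"z":0,"hand":1},{"ax":0,"ay":0,"az":0,"x":0,"y":0,"z":0,"hand":1}]' 30
python3 st.py
```

```text
disc [0.58565882 0.34388452] stand [0.58701366 0.34622138]
time: 16.72
eef_pos: [0.5943, 0.2024, 0.0229]
tcp_rot: [0.707, -0.0, -0.001, -0.707]
contact_force: [0.5, -0.3, 0.1]
opening: 0.997
time: 17.13
eef_pos: [0.595, 0.2016, -0.0025]
tcp_rot: [-0.707, 0.0, -0.0, 0.707]
contact_force: [-0.5, -0.4, -0.4]
opening: 1.003
time: 17.55
eef_pos: [0.5955, 0.2017, -0.0017]
tcp_rot: [-0.707, -0.001, -0.001, 0.707]
contact_force: [0.4, 0.3, 2.2]
opening: 0.591
t 17.55 pos [ 0.5955  0.2017 -0.0017] yawX -0.0 tilt 0.09 open 0.591 F [0.4 0.3 2.2] q [ 0.165  0.438  1.812 -0.     0.89   0.166]
```

```bash
python3 -m inch '[{"ax":0,"ay":0,"az":0,"x":0,"y":-5,"z":0,"hand":1},{"ax":0,"ay":0,"az":0,"x":0,"y":-25,"z":0,"hand":1},{"ax":0,"ay":0,"az":0,"x":0,"y":-25,"z":0,"hand":1},{"ax":0,"ay":0,"az":0,"x":-15,"y":0,"z":0,"hand":1},{"ax":0,"ay":0,"az":0,"x":-27,"y":0,"z":0,"hand":1}]' 30
python3 -m inch '[{"ax":0,"ay":0,"az":0,"x":-30,"y":0,"z":0,"hand":1},{"ax":0,"ay":0,"az":0,"x":-30,"y":0,"z":0,"hand":1},{"ax":0,"ay":0,"az":0,"x":-30,"y":0,"z":0,"hand":1},{"ax":0,"ay":0,"az":0,"x":-20,"y":0,"z":0,"hand":1},{"ax":0,"ay":0,"az":0,"x":-10,"y":0,"z":0,"hand":1}]' 30
python3 -m inch '[{"ax":0,"ay":-0.04,"az":0,"x":0,"y":0,"z":0,"hand":1},{"ax":0,"ay":-0.045,"az":0,"x":0,"y":0,"z":0,"hand":1},{"ax":0,"ay":0,"az":0,"x":0,"y":0,"z":0,"hand":1},{"ax":0,"ay":0,"az":0,"x":0,"y":0,"z":0,"hand":1},{"ax":0,"ay":0,"az":0,"x":0,"y":0,"z":0,"hand":1}]' 30
python3 st.py .4335 .2018 -.0017 4.9
python3 - <<'E'
from h import *
d,f=cam("scene")
im=cv2.resize(d["img"][150:270,210:350],None,fx=5,fy=5,interpolation=cv2.INTER_CUBIC); cv2.imwrite("pics/s10.png",im[:,:,::-1])
for s in [(1,1),(1,-1),(-1,-1),(-1,1)]:
    a=np.radians(4.9); p=np.array([.4334,.1977])+.042*np.array([s[0]*np.cos(a)-s[1]*np.sin(a),s[0]*np.sin(a)+s[1]*np.cos(a)])
    u,v=w2pix(d,(*p,.01)); print(s,round((u-210)*5),round((v-150)*5))
E
```

```text
time: 17.97
eef_pos: [0.5566, 0.2017, 0.0559]
tcp_rot: [-0.707, -0.002, -0.003, 0.708]
contact_force: [-0.0, -0.2, -0.3]
opening: 0.596
time: 18.38
eef_pos: [0.4295, 0.2015, 0.0518]
tcp_rot: [0.707, -0.001, -0.001, -0.707]
contact_force: [0.7, 0.3, -0.6]
opening: 0.592
time: 18.8
eef_pos: [0.4334, 0.2016, 0.0527]
tcp_rot: [-0.706, -0.03, 0.029, 0.707]
contact_force: [-0.0, -0.8, -0.6]
opening: 0.592
t 18.8 pos [0.4334 0.2016 0.0527] yawX 4.8 tilt 0.03 open 0.592 F [-0.  -0.8 -0.6] q [ 0.223  0.053  2.167 -0.     0.921  0.139]
turn tool-frame rotvec [-0.     -0.0017  0.0005] then shift mm xyz [ 0.1 54.4  0.1]
(1, 1) 288 328
(1, -1) 438 434
(-1, -1) 293 572
(-1, 1) 141 457
```

View pics/s10.png

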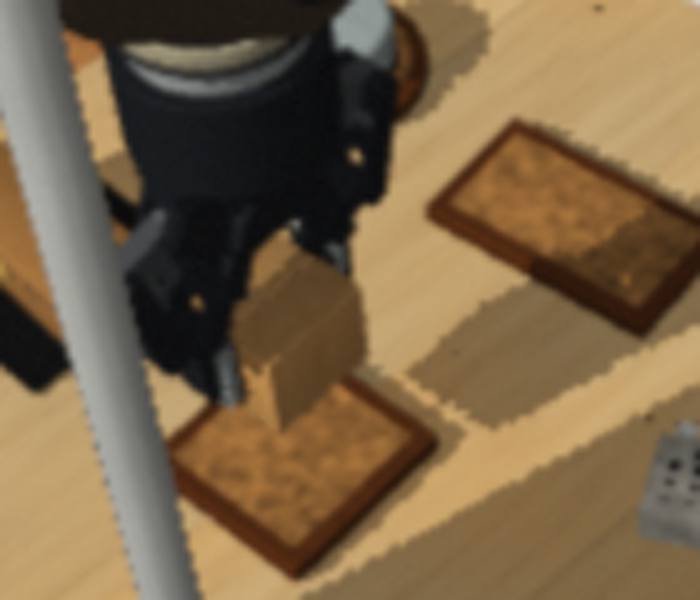

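Wedges are held over the square stand, and the stand corners agree with the prediction. Lowering.

```bash
python3 -m inch '[{"ax":0,"ay":0,"az":0,"x":0,"y":20,"z":0,"hand":1},{"ax":0,"ay":0,"az":0,"x":0,"y":20,"z":0,"hand":1},{"ax":0,"ay":0,"az":0,"x":0,"y":9,"z":0,"hand":1},{"ax":0,"ay":0,"az":0,"x":0,"y":0,"z":0,"hand":1},{"ax":0,"ay":0,"az":0,"x":0,"y":0,"z":0,"hand":1}]' 30
python3 -m inch '[{"ax":0,"ay":0,"az":0,"x":0,"y":3,"z":0,"hand":1},{"ax":0,"ay":0,"az":0,"x":0,"y":0,"z":0,"hand":1},{"ax":0,"ay":0,"az":0,"x":0,"y":0,"z":0,"hand":1}]' 30
python3 -m inch '[{"ax":0,"ay":0,"az":0,"x":0,"y":1,"z":0,"hand":1},{"ax":0,"ay":0,"az":0,"x":0,"y":0,"z":0,"hand":1},{"ax":0,"ay":0,"az":0,"x":0,"y":0,"z":0,"hand":1}]' 30
python3 -m inch '[{"ax":0,"ay":0,"az":0,"x":0,"y":1,"z":0,"hand":1},{"ax":0,"ay":0,"az":0,"x":0,"y":0,"z":0,"hand":1},{"ax":0,"ay":0,"az":0,"x":0,"y":0,"z":0,"hand":1}]' 30
python3 st.py .4335 .2018 -.0017 4.9
```

```text
time: 19.27
eef_pos: [0.4326, 0.2015, 0.0032]
tcp_rot: [0.707, 0.029, -0.03, -0.706]
contact_force: [-0.5, 0.3, -1.0]
opening: 0.592
time: 19.52
eef_pos: [0.4335, 0.2018, 0.0013]
tcp_rot: [-0.706, -0.031, 0.03, 0.707]
contact_force: [-0.5, 1.0, 0.1]
opening: 0.595
time: 19.77
eef_pos: [0.433, 0.2017, -0.0002]
tcp_rot: [-0.706, -0.03, 0.03, 0.706]
contact_force: [-0.2, 0.5, -0.1]
opening: 0.589
time: 20.02
eef_pos: [0.4328, 0.2016, -0.0015]
tcp_rot: [0.706, 0.03, -0.03, -0.706]
contact_force: [0.3, 0.2, 0.2]
opening: 0.591
t 20.02 pos [ 0.4328  0.2016 -0.0015] yawX 4.87 tilt 0.01 open 0.591 F [0.3 0.2 0.2] q [ 0.223  0.155  2.182 -0.     0.805  0.138]
turn tool-frame rotvec [ 0.     -0.0005 -0.0001] then shift mm xyz [0.7 0.2 0.1]
```

```bash
python3 -m inch '[{"ax":0,"ay":0,"az":0,"x":0,"y":1,"z":0,"hand":1},{"ax":0,"ay":0,"az":0,"x":0,"y":0,"z":0,"hand":1},{"ax":0,"ay":0,"az":0,"x":0,"y":0,"z":0,"hand":1}]' 30
python3 -m inch '[{"ax":0,"ay":0,"az":0,"x":0,"y":0,"z":0,"hand":0},{"ax":0,"ay":0,"az":0,"x":0,"y":0,"z":0,"hand":-1},{"ax":0,"ay":0,"az":0,"x":0,"y":0,"z":0,"hand":-1},{"ax":0,"ay":0,"az":0,"x":0,"y":0,"z":0,"hand":-1},{"ax":0,"ay":0,"az":0,"x":0,"y":-4,"z":0,"hand":-1}]' 30
python3 -m inch '[{"ax":0,"ay":0,"az":0,"x":0,"y":-22,"z":0,"hand":-1},{"ax":0,"ay":0,"az":0,"x":0,"y":-25,"z":0,"hand":-1},{"ax":0,"ay":0,"az":0,"x":0,"y":-25,"z":0,"hand":-1},{"ax":0,"ay":0.085,"az":0,"x":0,"y":0,"z":0,"hand":-1},{"ax":0,"ay":0,"az":0,"x":0,"y":0,"z":30,"hand":-1}]' 30
python3 -m inch '[{"ax":0,"ay":0,"az":0,"x":-3,"y":0,"z":30,"hand":-1},{"ax":0,"ay":0,"az":0,"x":-3,"y":0,"z":30,"hand":-1},{"ax":0,"ay":0,"az":0,"x":-3,"y":0,"z":30,"hand":-1},{"ax":0,"ay":0,"az":0,"x":0,"y":0,"z":27,"hand":-1},{"ax":0,"ay":0,"az":0,"x":0,"y":0,"z":0,"hand":-1}]' 30
python3 st.py .4243 .349 -.0085 0
python3 - <<'E'
from h import *
c,f=cam("top"); d,f=cam("scene")
im=np.hstack([cv2.resize(c["img"][160:290,280:370],None,fx=4,fy=4,interpolation=cv2.INTER_CUBIC),cv2.resize(d["img"][140:270,230:330],None,fx=4,fy=4,interpolation=cv2.INTER_CUBIC)]); cv2.imwrite("pics/b11.png",im[:,:,::-1])
E
```

```text
time: 20.27
eef_pos: [0.433, 0.2017, -0.0018]
tcp_rot: [0.707, 0.03, -0.03, -0.706]
contact_force: [-2.5, -1.6, 4.9]
opening: 0.597
time: 20.68
eef_pos: [0.4321, 0.2015, 0.0008]
tcp_rot: [0.707, 0.029, -0.031, -0.706]
contact_force: [-0.3, 0.3, -0.3]
opening: 1.002
time: 21.1
eef_pos: [0.4347, 0.2298, 0.0758]
tcp_rot: [0.707, -0.001, 0.004, -0.707]
contact_force: [0.7, 0.6, -0.1]
opening: 1.001
time: 21.52
eef_pos: [0.4239, 0.3525, 0.0742]
tcp_rot: [-0.706, -0.002, 0.001, 0.708]
contact_force: [-0.6, -0.3, 0.3]
opening: 0.998
t 21.52 pos [0.4239 0.3525 0.0742] yawX 0.19 tilt 0.16 open 0.998 F [-0.6 -0.3  0.3] q [5.090e-01 1.730e-01 1.986e+00 1.000e-03 9.800e-01 5.050e-01]
turn tool-frame rotvec [-0.0023  0.0033  0.0016] then shift mm xyz [ 0.4 82.7 -3.5]
```

View pics/b11.png

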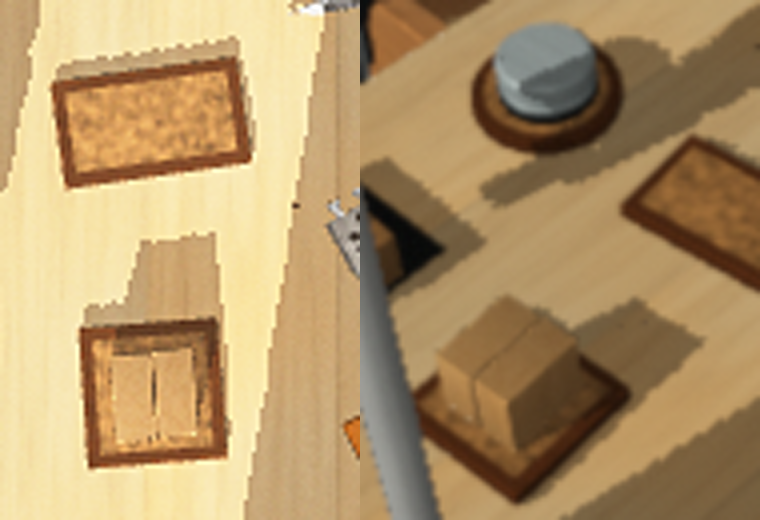

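```bash
python3 - <<'E'
from h import *
c,f=cam("top")
P=lambda x,y,z: pix2w(c,(x+.5)/4-.5+280,(y+.5)/4-.5+160,z)[:2]
for n,z,q in [("long",.01,[(53,84),(236,57),(252,159),(67,188)]),("sq",.01,[(80,326),(216,319),(228,458),(90,467)]),("wedge",.052,[(110,353),(191,347),(198,434),(118,443)])]:
    p=np.array([P(*i,z) for i in q]); e=np.roll(p,-1,0)-p; print(n,p.mean(0),np.linalg.norm(e,axis=1),((np.degrees(np.arctan2(e[:,1],e[:,0]))+45)%90-45))
E
python3 -m inch '[{"ax":0,"ay":0,"az":0,"x":0,"y":20,"z":-2.5,"hand":-1},{"ax":0,"ay":0,"az":0,"x":0,"y":20,"z":0,"hand":-1},{"ax":0,"ay":0,"az":0,"x":0,"y":12,"z":0,"hand":-1},{"ax":0,"ay":0,"az":0,"x":0,"y":0,"z":0,"hand":-1},{"ax":0,"ay":0,"az":0,"x":0,"y":0,"z":0,"hand":-1}]' 30
python3 -m inch '[{"ax":0,"ay":0,"az":0,"x":0,"y":15,"z":0,"hand":-1},{"ax":0,"ay":0,"az":0,"x":0,"y":14,"z":0,"hand":-1},{"ax":0,"ay":0,"az":0,"x":0,"y":0,"z":0,"hand":-1},{"ax":0,"ay":0,"az":0,"x":0,"y":0,"z":0,"hand":-1},{"ax":0,"ay":0,"az":0,"x":0,"y":0,"z":0,"hand":-1}]' 30
python3 st.py .4243 .349 -.0085 0
```

```text
long [0.59761093 0.20045534] [0.11384128 0.06404342 0.11440987 0.0647215 ] [9.40678939 9.18851136 9.74405979 8.68917999]
sq [0.43356024 0.19757387] [0.08222572 0.08316473 0.08268374 0.08400345] [3.55256476 5.42139871 4.14338379 5.0931951 ]
wedge [0.43414601 0.19763826] [0.0466307  0.04953455 0.04592321 0.05117283] [4.79796104 5.19583758 6.82963986 6.00766231]
time: 22.08
eef_pos: [0.4234, 0.3451, 0.0209]
tcp_rot: [0.707, -0.001, -0.0, -0.707]
contact_force: [-0.7, 0.3, -0.1]
opening: 0.996
time: 22.5
eef_pos: [0.4249, 0.3466, -0.0061]
tcp_rot: [-0.707, -0.001, -0.001, 0.707]
contact_force: [-0.0, -0.7, 0.0]
opening: 1.001
t 22.5 pos [ 0.4249  0.3466 -0.0061] yawX -0.01 tilt 0.13 open 1.001 F [-0.  -0.7  0. ] q [ 0.499  0.299  2.014 -0.     0.826  0.499]
turn tool-frame rotvec [-0.0011 -0.0002  0.002 ] then shift mm xyz [-0.6  2.4  2.4]
```

Wedges sit within 1 mm and about 1° of the stand. Gripping the box.

```bash
python3 -m inch '[{"ax":0,"ay":0,"az":0,"x":0,"y":2,"z":2.4,"hand":-1},{"ax":0,"ay":0,"az":0,"x":0,"y":0,"z":0,"hand":0},{"ax":0,"ay":0,"az":0,"x":0,"y":0,"z":0,"hand":1},{"ax":0,"ay":0,"az":0,"x":0,"y":0,"z":0,"hand":1},{"ax":0,"ay":0,"az":0,"x":0,"y":0,"z":0,"hand":1}]' 30
python3 -m inch '[{"ax":0,"ay":0,"az":0,"x":0,"y":0,"z":0,"hand":1},{"ax":0,"ay":0,"az":0,"x":0,"y":0,"z":0,"hand":1},{"ax":0,"ay":0,"az":0,"x":0,"y":0,"z":0,"hand":1}]' 30
python3 st.py .5977 .202 .06 0
```

```text
time: 22.92
eef_pos: [0.4242, 0.3488, -0.0089]
tcp_rot: [-0.707, -0.0, -0.0, 0.707]
contact_force: [-1.0, -0.1, -0.4]
opening: 0.512
time: 23.17
eef_pos: [0.4242, 0.3488, -0.009]
tcp_rot: [-0.707, -0.0, -0.0, 0.707]
contact_force: [0.4, 0.4, 2.9]
opening: 0.511
t 23.17 pos [ 0.4242  0.3488 -0.009 ] yawX -0.0 tilt 0.04 open 0.511 F [0.4 0.4 2.9] q [0.503 0.306 2.012 0.    0.823 0.503]
turn tool-frame rotvec [-0.0004 -0.      0.0006] then shift mm xyz [ 173.5  -69.  -146.8]
```

```bash
python3 -m inch '[{"ax":0,"ay":0,"az":0,"x":0,"y":-10,"z":0,"hand":1},{"ax":0,"ay":0,"az":0,"x":0,"y":-25,"z":0,"hand":1},{"ax":0,"ay":0,"az":0,"x":0,"y":-30,"z":0,"hand":1},{"ax":0,"ay":0,"az":0,"x":0,"y":-15,"z":0,"hand":1},{"ax":0,"ay":0,"az":0,"x":15,"y":0,"z":-12,"hand":1}]' 30
python3 -m inch '[{"ax":0,"ay":0,"az":0,"x":29,"y":0,"z":-25,"hand":1},{"ax":0,"ay":0,"az":0,"x":29,"y":0,"z":-25,"hand":1},{"ax":0,"ay":0,"az":0,"x":29,"y":0,"z":-25,"hand":1},{"ax":0,"ay":0,"az":0,"x":29,"y":0,"z":-25,"hand":1},{"ax":0,"ay":0,"az":0,"x":29,"y":0,"z":-25,"hand":1}]' 30
python3 -m inch '[{"ax":0,"ay":0,"az":0,"x":13,"y":0,"z":-10,"hand":1},{"ax":0,"ay":-0.08,"az":0,"x":0,"y":0,"z":0,"hand":1},{"ax":0,"ay":-0.08,"az":0,"x":0,"y":0,"z":0,"hand":1},{"ax":0,"ay":0,"az":0,"x":0,"y":0,"z":0,"hand":1},{"ax":0,"ay":0,"az":0,"x":0,"y":0,"z":0,"hand":1}]' 30
python3 st.py .5976 .2021 .012 9.1
```

```text
time: 23.58
eef_pos: [0.4396, 0.339, 0.0751]
tcp_rot: [-0.706, -0.003, -0.001, 0.708]
contact_force: [-0.6, 0.2, -0.8]
opening: 0.511
time: 24.0
eef_pos: [0.5845, 0.2101, 0.0706]
tcp_rot: [0.707, -0.0, -0.0, -0.707]
contact_force: [0.8, 1.6, -0.6]
opening: 0.511
time: 24.42
eef_pos: [0.5962, 0.2017, 0.0703]
tcp_rot: [-0.705, -0.055, 0.056, 0.705]
contact_force: [0.2, 0.0, -2.0]
opening: 0.51
t 24.42 pos [0.5962 0.2017 0.0703] yawX 9.06 tilt 0.07 open 0.51 F [ 0.2  0.  -2. ] q [0.165 0.337 1.791 0.    1.014 0.007]
turn tool-frame rotvec [-0.0001 -0.0007 -0.0011] then shift mm xyz [ 1.4 58.3  0.1]
```

```bash
python3 -m inch '[{"ax":0,"ay":0,"az":0,"x":1,"y":25,"z":0,"hand":1},{"ax":0,"ay":0,"az":0,"x":0,"y":25,"z":0,"hand":1},{"ax":0,"ay":0,"az":0,"x":0,"y":15,"z":0,"hand":1},{"ax":0,"ay":0,"az":0,"x":0,"y":0,"z":0,"hand":1},{"ax":0,"ay":0,"az":0,"x":0,"y":0,"z":0,"hand":1}]' 30
python3 -m inch '[{"ax":0,"ay":0,"az":0,"x":0,"y":4,"z":0,"hand":1},{"ax":0,"ay":0,"az":0,"x":0,"y":0,"z":0,"hand":1},{"ax":0,"ay":0,"az":0,"x":0,"y":0,"z":0,"hand":1}]' 30
python3 -m inch '[{"ax":0,"ay":0,"az":0,"x":0,"y":2,"z":0,"hand":1},{"ax":0,"ay":0,"az":0,"x":0,"y":0,"z":0,"hand":1},{"ax":0,"ay":0,"az":0,"x":0,"y":0,"z":0,"hand":1}]' 30
python3 -m inch '[{"ax":0,"ay":0,"az":0,"x":0,"y":1,"z":0,"hand":1},{"ax":0,"ay":0,"az":0,"x":0,"y":0,"z":0,"hand":1},{"ax":0,"ay":0,"az":0,"x":0,"y":0,"z":0,"hand":1}]' 30
python3 st.py .5976 .2021 -.0028 9.1
```

```text
time: 24.83
eef_pos: [0.5966, 0.2019, 0.0045]
tcp_rot: [0.705, 0.055, -0.057, -0.705]
contact_force: [-0.2, 0.0, 0.1]
opening: 0.507
time: 25.08
eef_pos: [0.5988, 0.2019, 0.0028]
tcp_rot: [-0.705, -0.057, 0.056, 0.705]
contact_force: [-0.8, 0.2, -1.2]
opening: 0.508
time: 25.33
eef_pos: [0.598, 0.2017, -0.0002]
tcp_rot: [-0.705, -0.057, 0.056, 0.705]
contact_force: [0.3, -0.9, -0.5]
opening: 0.509
time: 25.58
eef_pos: [0.5978, 0.2017, -0.0015]
tcp_rot: [0.705, 0.056, -0.057, -0.705]
contact_force: [-0.1, -0.0, -0.9]
opening: 0.507
t 25.58 pos [ 0.5978  0.2017 -0.0015] yawX 9.16 tilt 0.01 open 0.507 F [-0.1 -0.  -0.9] q [0.165 0.442 1.806 0.    0.894 0.005]
turn tool-frame rotvec [-0.      0.0011 -0.0001] then shift mm xyz [-0.1  1.3  0.5]
```

```bash
python3 -m inch '[{"ax":0,"ay":0,"az":0,"x":0,"y":1,"z":0,"hand":1},{"ax":0,"ay":0,"az":0,"x":0,"y":0,"z":0,"hand":1},{"ax":0,"ay":0,"az":0,"x":0,"y":0,"z":0,"hand":1}]' 30
python3 -m inch '[{"ax":0,"ay":0,"az":0,"x":0,"y":0.7,"z":0,"hand":1},{"ax":0,"ay":0,"az":0,"x":0,"y":0,"z":0,"hand":1},{"ax":0,"ay":0,"az":0,"x":0,"y":0,"z":0,"hand":1}]' 30
python3 st.py
```

```text
time: 25.83
eef_pos: [0.5981, 0.2018, -0.002]
tcp_rot: [-0.705, -0.057, 0.056, 0.705]
contact_force: [-1.1, 0.5, 2.4]
opening: 0.509
time: 26.08
eef_pos: [0.5981, 0.2017, -0.002]
tcp_rot: [0.705, 0.057, -0.056, -0.705]
contact_force: [-2.5, 0.4, 5.3]
opening: 0.513
t 26.08 pos [ 0.5981  0.2017 -0.002 ] yawX 9.17 tilt 0.01 open 0.513 F [-2.5  0.4  5.3] q [ 0.165  0.443  1.805 -0.     0.893  0.005]
```

Seated. I'll release, rise, and back off to the left (tool +z) over the mat for a clear view.

```bash
python3 -m inch '[{"ax":0,"ay":0,"az":0,"x":0,"y":-0.7,"z":0,"hand":0},{"ax":0,"ay":0,"az":0,"x":0,"y":0,"z":0,"hand":-1},{"ax":0,"ay":0,"az":0,"x":0,"y":0,"z":0,"hand":-1},{"ax":0,"ay":0,"az":0,"x":0,"y":0,"z":0,"hand":-1},{"ax":0,"ay":0,"az":0,"x":0,"y":-4,"z":0,"hand":-1}]' 30
python3 -m inch '[{"ax":0,"ay":0,"az":0,"x":0,"y":-22,"z":0,"hand":-1},{"ax":0,"ay":0,"az":0,"x":0,"y":-30,"z":0,"hand":-1},{"ax":0,"ay":0,"az":0,"x":0,"y":-30,"z":0,"hand":-1},{"ax":0,"ay":0,"az":0,"x":-20,"y":0,"z":25,"hand":-1},{"ax":0,"ay":0,"az":0,"x":-20,"y":0,"z":30,"hand":-1}]' 30
python3 -m inch '[{"ax":0,"ay":0,"az":0,"x":-20,"y":0,"z":30,"hand":-1},{"ax":0,"ay":0,"az":0,"x":-20,"y":0,"z":30,"hand":-1},{"ax":0,"ay":0,"az":0,"x":-20,"y":0,"z":30,"hand":-1},{"ax":0,"ay":0,"az":0,"x":-20,"y":0,"z":30,"hand":-1},{"ax":0,"ay":0,"az":0,"x":-10,"y":0,"z":20,"hand":-1}]' 30
python3 -m inch '[{"ax":0,"ay":0,"az":0,"x":0,"y":0,"z":0,"hand":-1},{"ax":0,"ay":0,"az":0,"x":0,"y":0,"z":0,"hand":-1},{"ax":0,"ay":0,"az":0,"x":0,"y":0,"z":0,"hand":-1},{"ax":0,"ay":0,"az":0,"x":0,"y":0,"z":0,"hand":-1},{"ax":0,"ay":0,"az":0,"x":0,"y":0,"z":0,"hand":-1}]' 30
python3 st.py
python3 - <<'E'
from h import *
c,f=cam("top"); d,f=cam("scene")
im=np.hstack([cv2.resize(c["img"][120:290,215:400],None,fx=2.16,fy=2.16,interpolation=cv2.INTER_CUBIC),cv2.resize(d["img"][110:280,230:415],None,fx=2.16,fy=2.16,interpolation=cv2.INTER_CUBIC)]); cv2.imwrite("pics/b12.png",im[:,:,::-1])
cv2.imwrite("pics/b13.png",cv2.resize(c["img"][160:290,280:400],None,fx=4,fy=4,interpolation=cv2.INTER_CUBIC)[:,:,::-1])
E
```

```text
time: 26.5
eef_pos: [0.597, 0.2015, 0.0004]
tcp_rot: [0.705, 0.056, -0.057, -0.705]
contact_force: [0.1, -0.3, -0.1]
opening: 0.998
time: 26.92
eef_pos: [0.5527, 0.2493, 0.0873]
tcp_rot: [-0.705, -0.058, 0.053, 0.705]
contact_force: [-0.2, 0.2, -0.5]
opening: 0.996
time: 27.33
eef_pos: [0.4356, 0.3752, 0.0836]
tcp_rot: [-0.705, -0.057, 0.057, 0.705]
contact_force: [-0.3, 0.9, 0.9]
opening: 1.0
time: 27.75
eef_pos: [0.4394, 0.3726, 0.0836]
tcp_rot: [0.705, 0.056, -0.056, -0.705]
contact_force: [-0.3, 0.0, 0.0]
opening: 0.997
t 27.75 pos [0.4394 0.3726 0.0836] yawX 9.06 tilt 0.01 open 0.997 F [-0.3  0.   0. ] q [ 0.527  0.213  1.919 -0.     1.009  0.369]
```

View pics/b12.png

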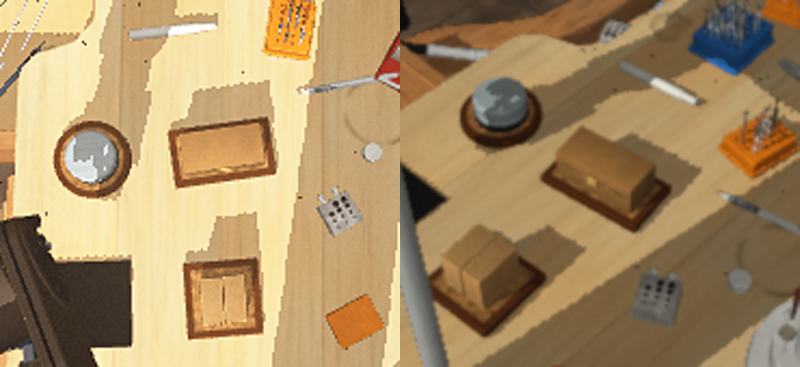

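View pics/b13.png

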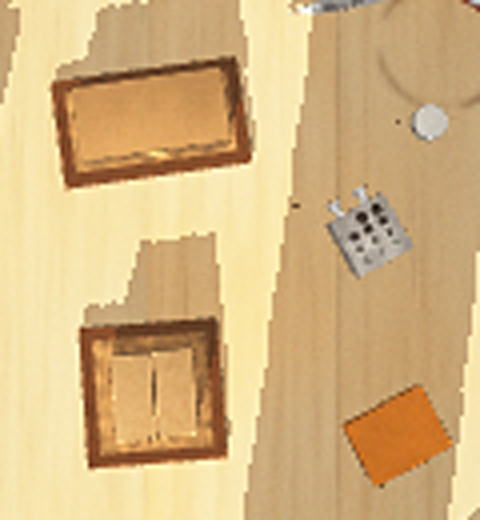

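Run:
```python
from h import *
c,f=cam("top")
def P(x,y,z,s=4,u=280,v=160): return pix2w(c,(x+.5)/s-.5+u,(y+.5)/s-.5+v,z)[:2]
p=np.array([P(*i,.044) for i in [(68,91),(229,66),(240,139),(81,165)]]); e=np.roll(p,-1,0)-p
print("box",p.mean(0),np.linalg.norm(e,axis=1),(np.degrees(np.arctan2(e[:,1],e[:,0]))+45)%90-45)
print("disc",P(91,157.5,.038,2.16,215,120),"stand",P(93,159.5,.01,2.16,215,120))
sign_off()
```

```text
box [0.59668431 0.19933595] [0.09639624 0.04407312 0.09483378 0.04462317] [ 9.83037715  8.87887316 10.16168395 10.89893268]
disc [0.58530121 0.34420021] stand [0.58682995 0.34632823]
the job is handed in; nothing more can be done
```

All three pieces are on their own stands, upright, released and at rest, and I handed the job in at about 28 s on the robot's clock. I parked the box on the rubber mat first. Then I moved the steel disc to the round stand and the wedges to the square stand, and put the box lengthwise on the long stand.

| Piece | Offset from stand centre | Angle to stand |
|---|---|---|
| Box | about 1.5 mm | about 1° |
| Wedges | about 1 mm | about 1° |
| Disc | about 2.6 mm | any turn is right |

- **Bystanders and arm:** in the last pictures the drilled block, orange box and white pin look unmoved. I judged those by eye and did not measure them. The arm was touching nothing.
- **Disagreements:** the fingertips sat about 25 mm higher, and about 3 mm off in y, from where the reported TCP pose put them. So the first close on the box caught only air above it, with nothing disturbed. I corrected for this with the camera and contact force. Also, my last corner picks made the box about 95 mm long instead of 90, so its offset is good to about 3 mm.

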